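# Lock the sharp gadgets away in the safety drawer

## Task

Put the sharp kitchen gadgets lying on the sill (apple corer, peeler, pizza wheel, zester: whichever are there) away in the child-safety drawer: first swing the yellow sprung guard arm out until its sear catches and holds it, then pull the drawer open, lay every gadget in it and push it fully shut. Then press the red trigger pad so that the guard arm snaps back across the shut drawer, and leave all the other things on the sill standing where they are.

Things in the scene. Friction and masses are not known exactly. Their poses are not given: they have to be found in the camera images.
- unit: child-safety drawer box fixed on the sill: white sides, wooden top, 200 deep (x) x 260 wide (y) x 95 mm high; origin at the centre of its underside, its front faces local -x. At its front +y corner a steel hinge tower carries the yellow guard arm, and a grey sear housing (44 mm high) the red trigger pad
- guard_arm (a joint): yellow sprung guard arm (170 x 16 mm, at 76-90 mm height) on a vertical hinge, rad. 0: at rest along the unit's -y, 14 mm before the drawer front, blocking it. Grows as it swings outwards (clockwise from above, via -x towards +y). The sear snaps behind it at 1.95; hard stop 2.05. Spring pull at the post 1.2 N at rest, 4 N cocked, plus up to 4 N riding over the sear; let go early it snaps back to 0
- guard_post (a point): on the axis of the black upright round post at the guard arm's tip (16 mm diameter, from 90 to 150 mm height); this point is at 130 mm height, 170 mm from the hinge axis. It can be gripped from above and turns in the grip
- guard_hinge (a point): on the vertical hinge axis of the guard arm, at 130 mm height
- trigger (a joint): how far the red trigger pad is pressed down (m): 0 up, 0.012 fully down. It springs back up. The sear lets the arm go at about 0.009. Pressing takes up to about 8 N
- trigger_pad (a point): centre of the top of the red round trigger pad (34 mm diameter, top at 95 mm height), beside the cocked arm on the side away from its sweep; pressed straight down
- drawer (a joint): how far the drawer is pulled out (m): 0 fully shut, 0.15 fully open (stop). It slides towards the unit's local -x; stays where it is left; friction about 1.5 N
- drawer_handle (a point): middle of the drawer's steel bar handle: round bar 10 mm diameter, 100 mm long along the unit's y, 52 mm above the sill, its axis 45 mm in front of the blue drawer front (260 mm wide, 8 to 92 mm height); can be gripped from above once the guard arm is cocked
- drawer_in (a point): centre of the drawer's inner floor (18 mm above the sill), axes as the unit's. The tray inside is 170 mm (x -85 at the front panel to +85) by 226 mm (y), side walls 36 mm high. With the drawer fully open x -85 to +65 lies outside the box; the box's ceiling is 69 mm above this floor
- corer: apple corer: red handle, steel tube 20 mm diameter as head; origin at the centre of its underside, local x along it from handle to head, z up when right way up. 120 mm long (x -60 to +60); boxy handle x -60 to +10, 24 mm wide (y), 24 mm high; 90 g
- peeler: peeler: green handle, narrow steel stem with a 36 mm wide crossbar as head; origin at the centre of its underside, local x along it from handle to head, z up when right way up. 120 mm long (x -60 to +60); boxy handle x -60 to +10, 24 mm wide (y), 24 mm high; 90 g
- pizza_wheel: pizza wheel: orange handle, flat-lying steel disc of 50 mm diameter as head; origin at the centre of its underside, local x along it from handle to head, z up when right way up. 120 mm long (x -60 to +60); boxy handle x -60 to +10, 24 mm wide (y), 24 mm high; 90 g
- zester: zester: black handle, flat grey metal blade 28 mm wide as head; origin at the centre of its underside, local x along it from handle to head, z up when right way up. 120 mm long (x -60 to +60); boxy handle x -60 to +10, 24 mm wide (y), 24 mm high; 90 g
- cobalt_jar: bystander: cobalt blue jar, 72 mm diameter, 100 mm high, origin under its centre
- bell_timer: bystander: brass bell-shaped kitchen timer, 72 mm diameter, 68 mm high, origin under its centre
- mug: bystander: terracotta mug, 80 mm diameter, 90 mm high, handle at local +y, origin under its centre
- soap_bottle: bystander: green glass soap bottle, 56 mm diameter, 160 mm high, origin under its centre
- tea_tin: bystander: tea tin, 72 mm diameter, 110 mm high, origin under its centre
There are look-alikes about, which are no part of the job. There is more than one size of the zester; the one meant has the size given above.

How it is judged (in metres and radians):
On the way, in this order (a step that is already met when the one before it is completed fails the run):
1. the guard arm is cocked: held by its sear with nothing touching it (value of joint guard_arm above 1.85 rad and contact force between the fingers and guard_arm below 0.1 N and value of joint trigger below 0.003 m), for 0.4 s.
2. the drawer is pulled open, the arm still cocked (value of joint guard_arm above 1.85 rad and value of joint drawer above 0.1 m), for 0.1 s.
3. every sharp gadget lies in the drawer, the arm still cocked (value of joint guard_arm above 1.85 rad and x of corer in the frame of drawer_in between -0.08 and 0.08 m and y of corer in the frame of drawer_in between -0.115 and 0.115 m and z of corer in the frame of drawer_in between -0.01 and 0.045 m and x of peeler in the frame of drawer_in between -0.08 and 0.08 m and y of peeler in the frame of drawer_in between -0.115 and 0.115 m and z of peeler in the frame of drawer_in between -0.01 and 0.045 m and x of pizza_wheel in the frame of drawer_in between -0.08 and 0.08 m and y of pizza_wheel in the frame of drawer_in between -0.115 and 0.115 m and z of pizza_wheel in the frame of drawer_in between -0.01 and 0.045 m and x of zester in the frame of drawer_in between -0.08 and 0.08 m and y of zester in the frame of drawer_in between -0.115 and 0.115 m and z of zester in the frame of drawer_in between -0.01 and 0.045 m), for 0.2 s.
4. the drawer is pushed fully shut with the gadgets inside, the arm still cocked (all of step 3 and value of joint drawer below 0.006 m), for 0.2 s.
5. the trigger pad is pressed down with the drawer shut (value of joint drawer below 0.006 m and value of joint trigger above 0.007 m), for 0.02 s.
6. the guard arm has snapped back across the drawer front (value of joint drawer below 0.006 m and value of joint guard_arm below 0.08 rad), for 0.2 s.
At the end, for the whole second after the job is handed in: Every gadget present lies in the drawer, the drawer is shut to within 6 mm, the guard arm is back at rest across its front (within 0.08 rad), the trigger pad is up, and the bystanders stand upright (within 0.2 rad) within 60 mm of where they were (all of step 6 and x of corer in the frame of drawer_in between -0.08 and 0.08 m and y of corer in the frame of drawer_in between -0.115 and 0.115 m and z of corer in the frame of drawer_in between -0.01 and 0.045 m and x of peeler in the frame of drawer_in between -0.08 and 0.08 m and y of peeler in the frame of drawer_in between -0.115 and 0.115 m and z of peeler in the frame of drawer_in between -0.01 and 0.045 m and x of pizza_wheel in the frame of drawer_in between -0.08 and 0.08 m and y of pizza_wheel in the frame of drawer_in between -0.115 and 0.115 m and z of pizza_wheel in the frame of drawer_in between -0.01 and 0.045 m and x of zester in the frame of drawer_in between -0.08 and 0.08 m and y of zester in the frame of drawer_in between -0.115 and 0.115 m and z of zester in the frame of drawer_in between -0.01 and 0.045 m and value of joint trigger below 0.003 m and distance of each of cobalt_jar, bell_timer, mug, soap_bottle, tea_tin from where it was at the start of the episode below 0.06 m and angle between each of cobalt_jar, bell_timer, mug, soap_bottle, tea_tin's own z axis and vertical below 0.2 rad); the robot touches nothing.
It fails at once if a bystander is knocked over (angle between any of cobalt_jar, bell_timer, mug, soap_bottle, tea_tin's own z axis and vertical above 0.6 rad).
Of corer, peeler, pizza_wheel, zester only 2 to 4 are there at a start; the rules pass over those that are not, and their reading is None.
At some moment in a run one of corer, peeler, pizza_wheel, zester may be knocked a few centimetres aside while the robot is not near it.
Once in a run the grip may slacken for a moment while it holds something.
It also fails if it takes over 210 s, if anything falls off the work surface, if the arm or the gripper's body presses on something with over 40 N, if the wrist force passes 120 N, or if a joint passes its speed limit or range.

## Robot

A 6-joint arm with a two-finger parallel gripper is mounted at the origin on the work surface. World frame = base frame: x ahead of the robot, y to its left, z up, the work surface at z = 0. Lengths are in m, angles in degrees, forces in N, time in s.
With the tool pointing down it reaches from about 0.25 to 0.725 m from the base axis. Payload 9.7 kg.
Tool frame: the origin (TCP) lies between the finger pads; the fingertips stand 22 mm ahead of it and the grasp point (between the pads) lies 3 mm ahead of it; z points along the fingers, y is the line along which they close (so a half turn about z gives the same grasp; the last joint's range is limited). The gripper opens to 85 mm and grips with 20 to 120 N. Pads are 22 mm wide; open, the fingers measure 114 mm over their backs; the gripper's body (76 mm by 85 mm) begins 54 mm behind the grasp point. The pads swing forward as they close: fully open they stand 13 mm farther back than shut.
Start: joints at [-74.37, 4.979, 10.078, 95.1, 0, 90], TCP at [0.148, -0.53, 0.253] pointing down, gripper open.
Joint ranges: [-179.16, 179.16], [-48.56, 103.87], [-65.8, 70.77], [-126.05, 130.52], [-82.76, 87.17], [-180, 180]. Speed limits (degrees/s): [127.2, 127.2, 147.25, 180, 180, 180].

## Interface

Orientations are given as [roll, pitch, yaw] about the fixed x, y, z axes, in that order (R = Rz(yaw) Ry(pitch) Rx(roll)).
In Python, from workcell import bot, viewer, finder gives the robot as it stands.
- The arm moves only by the tool move_arm, never from a script. Its arguments are lists of equal length, an entry for each row: "offset": the shift along the tool's x, y, z in cm, a list of three; "twist": the turn, a rotation vector about the tool's x, y, z in rad, a list of three; "grip": the opening, from 0 (shut) to 1 (fully open). In form: {"offset": [[x, y, z], ...], "twist": [[ax, ay, az], ...], "grip": [grip, ...]}. A call has 1 to 5 rows; each row shifts and turns the commanded pose from where the row before left it, along the tool's axes as they then stand; what a row does not reach is not made up. A row lasts 1/10 s, in which the tool goes at most 50 mm and 8.59 degrees, less where a joint would pass 70% of its speed; a pose out of reach is approached as far as the arm can. A call is refused whole if a number of a shift passes 5 or a number of a turn 0.15, either way. A call with a gripper value outside its range is refused whole. The fingers move at their own pace and stop on an object; "force" is the grip in N (left out, the last holds). Time passes only in rows, so rows that do not move let the fingers close. It gives the time, the measured TCP pose, the force, the opening and the grip force at its end, in the units of the state.
- bot.get_obs(): the state, without advancing time (a new reading comes with each control period).
- viewer.camera(name): name is "side" or "top"; returns a dict with "color" (420x560x3 uint8, red, green, blue), "depth" (420x560 float32, m along the optical axis (not along the pixel's ray), 0 where there is no reading), "vfov" (degrees; the focal length in pixels is half the picture's height over the tangent of half this angle, whatever the lens; pixels are square), "cx", "cy" (the principal point, pixels), "k1" (the pictures are not rectified: a ray, as slopes to the right and down, at radius r is drawn at 1 + k1 r^2 times it, then the intrinsics apply), "position" and "attitude" of the camera in the world. Camera axes: x right, y down, z forward; pixel columns grow to the right and rows downward; lengths in m; the calibration is good to about 2 mm. A picture is of the moment at which its call begins.
- bot.job_done(): hands the job in; it is judged then, once.
Trained networks look in a picture, given as the dict that the camera call returned (one of the last four; its "shot" number tells which), for a name from the list of things; names that differ only in an ending like _2 or _b are one class to them, and where a whole thing is asked for, a point or a joint stands for the part that bears it (a point fixed in the world has none). Each returns a list of dicts, best first, with "p" (0 to 1); they miss things now and then, are a little off and sometimes report something else, mostly with a low value. They report only what shows in the picture. A call takes as long as a camera call. They do not tell look-alikes from the thing itself.
- finder.boxes_of(picture, thing): "position" ([column, row] in pixels, amid what is visible of it).
- finder.pinpoint(picture, thing): "position" ([column, row] in pixels: a listed point, or the origin of a listed thing).
The state is a dict: "time": time; "q": joint angles; "qd": joint speeds; "joint_efforts": joint torques, N m; "ee_pos": TCP position; "tcp_rot": TCP orientation; "wrist_force": force on the tool from outside, world axes, zero at the start; "torque": the same for the moment, N m; "opening": finger opening in m; "grasp_force": force on a finger pad.
Only numpy, scipy, OpenCV 4.12 (cv2) and the standard library are available. Lean on these libraries where they do the work, as an engineer would, in place of code of your own. Each camera call takes 0.05 s, during which the arm holds its last target. There are 200 camera calls.

## Working session

There is one attempt and no reset: what is moved stays moved. The work goes in short steps, Python scripts to look and compute and a tool call to move; the robot and the scene stay as the last step left them, time stands still between calls to the robot, and variables do not carry over. Pictures are saved under pics/ and viewed, at most 14 in all, crops included, and the job is handed in when it is done.

Besides the shell and the picture viewer there is one more tool, called after ">>>" as name(argument=value, ...), one argument or row to a line, values as JSON. move_arm: Moves the arm, as the interface text tells. Its arguments: {"type":"object","properties":{"offset":{"type":"array","items":{"type":"array","items":{"type":"number"}}},"twist":{"type":"array","items":{"type":"array","items":{"type":"number"}}},"grip":{"type":"array","items":{"type":"number"}},"force":{"type":"number"}},"required":["offset","twist","grip"]}

```bash
mkdir -p pics; ls
cat > h.py <<'E'
import numpy as np, cv2
from workcell import bot, viewer, finder
from scipy.spatial.transform import Rotation as R
def K(p):
    f=p["color"].shape[0]/2/np.tan(np.radians(p["vfov"])/2)
    return f
def Rc(p):
    a=np.array(p["attitude"],float)
    return a if a.shape==(3,3) else R.from_euler("xyz",a,degrees=True).as_matrix()
def ray(p,uv):
    f=K(p); d=(np.array(uv,float)-[p["cx"],p["cy"]])/f
    s=d.copy()
    for _ in range(20): s=d/(1+p["k1"]*(s@s))
    return np.array([s[0],s[1],1.])
def atz(p,uv,z):
    o=np.array(p["position"]); r=Rc(p)@ray(p,uv); return o+r*(z-o[2])/r[2]
def bydepth(p,uv,w=1):
    u,v=int(round(uv[0])),int(round(uv[1])); d=p["depth"][max(v-w,0):v+w+1,max(u-w,0):u+w+1]; d=d[d>0]
    if d.size==0: return np.full(3,np.nan)
    return np.array(p["position"])+Rc(p)@ray(p,uv)*np.median(d)
def tri(p1,u1,p2,u2):
    o1,o2=np.array(p1["position"]),np.array(p2["position"]); a,b=Rc(p1)@ray(p1,u1),Rc(p2)@ray(p2,u2)
    t=np.linalg.lstsq(np.c_[a,-b],o2-o1,rcond=None)[0]; x,y=o1+a*t[0],o2+b*t[1]
    return (x+y)/2,np.linalg.norm(x-y)
def save(p,n,crop=None,s=1):
    im=p["color"][...,::-1]
    if crop: im=im[crop[1]:crop[3],crop[0]:crop[2]]
    cv2.imwrite("pics/"+n,cv2.resize(im,None,fx=s,fy=s,interpolation=cv2.INTER_CUBIC))
E
cat > a.py <<'E'
from h import *
np.set_printoptions(precision=4,suppress=True)
T=viewer.camera("top");S=viewer.camera("side")
for p in (T,S): print(p["position"],p["attitude"],p["vfov"],p["k1"],p["shot"])
save(T,"t0.png");save(S,"s0.png")
for n in "unit guard_post guard_hinge trigger_pad drawer_handle drawer_in corer peeler pizza_wheel zester cobalt_jar bell_timer mug soap_bottle tea_tin".split():
    a=finder.pinpoint(T,n);b=finder.pinpoint(S,n)
    print(n,"T",[(np.round(x["position"]).astype(int).tolist(),round(x["p"],2),np.round(bydepth(T,x["position"]),3).tolist()) for x in a[:4]],"S",[(np.round(x["position"]).astype(int).tolist(),round(x["p"],2),np.round(bydepth(S,x["position"]),3).tolist()) for x in b[:4]])
    if a and b: print("   tri",*tri(T,a[0]["position"],S,b[0]["position"]))
E
python3 a.py
```

```text
pics
[0.4505 0.0009 1.6739] [-174.6901    0.3065  -88.4841] 48.91574196455304 -0.1479693443162264 1
[ 0.3806 -0.9571  0.7952] [-126.1733   -1.1542  -10.8388] 52.23783987504476 0.026058410578467098 2
unit T [([282, 168], 0.9, [0.746, 0.036, 0.095])] S [([340, 218], 0.82, [0.731, -0.067, 0.092])]
   tri [0.7669 0.0364 0.0102] 0.009674145132567426
guard_post T [([281, 197], 0.84, [0.638, 0.034, 0.146])] S [([295, 192], 0.64, [0.636, 0.087, 0.089]), ([245, 155], 0.28, [0.529, 0.45, 0.025])]
   tri [0.6319 0.0356 0.1234] 0.016797982141793462
guard_hinge T [([234, 197], 0.53, [0.64, 0.2, 0.092])] S [([285, 164], 0.59, [0.673, 0.409, -0.003])]
   tri [0.6319 0.1974 0.1202] 0.008783516122144423
trigger_pad T [([210, 218], 0.52, [0.566, 0.281, 0.092])] S [([262, 162], 0.69, [0.564, 0.269, 0.093])]
   tri [0.5664 0.2825 0.0854] 0.0001302974815216896
drawer_handle T [([281, 207], 0.69, [0.618, 0.037, 0.003])] S [([291, 210], 0.62, [0.635, 0.117, -0.001])]
   tri [0.6139 0.0357 0.0591] 0.00368888184897145
drawer_in T [] S [([249, 297], 0.29, [0.455, -0.229, 0.002])]
corer T [([208, 220], 0.66, [
[... 675 characters left out ...]
0.408, -0.128, 0.017])]
   tri [ 0.5225 -0.2424  0.0217] 0.1532049153706766
cobalt_jar T [([160, 231], 0.63, [0.516, 0.459, 0.073])] S [([245, 157], 0.93, [0.528, 0.45, 0.019])]
   tri [0.5249 0.4783 0.0041] 0.012902430936486676
bell_timer T [([420, 246], 0.68, [0.489, -0.459, 0.047])] S [([245, 155], 0.64, [0.529, 0.45, 0.025]), ([280, 391], 0.62, [0.479, -0.507, 0.036])]
   tri [ 0.4625 -0.3416  0.4583] 0.03413300568495891
mug T [([160, 204], 0.69, [0.612, 0.46, 0.08])] S []
soap_bottle T [([423, 217], 0.62, [0.592, -0.467, 0.063])] S [([338, 389], 0.87, [0.591, -0.522, 0.038])]
   tri [ 0.6026 -0.4907 -0.0167] 0.007175019773870194
tea_tin T [([158, 273], 0.71, [0.372, 0.449, 0.111])] S []
```

View pics/t0.png

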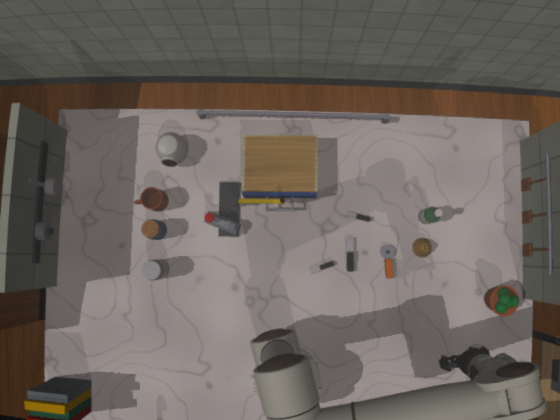

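View pics/s0.png

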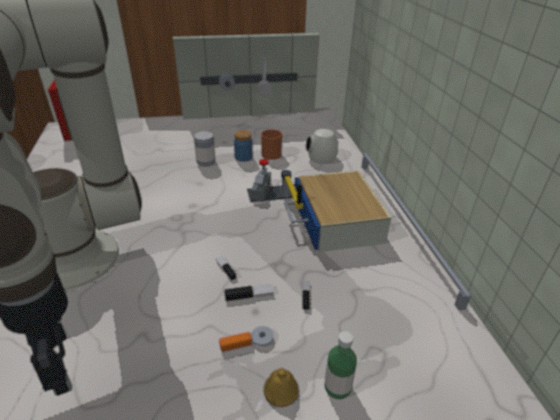

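The top view shows the orange pizza wheel (388,262) and three black zesters: A (351,254), B (323,266) and C (362,217). No corer or peeler is visible. The longest zester (120 mm) is the one meant, so I'll measure all three and enlarge.

```bash
cat > b.py <<'E'
from h import *
np.set_printoptions(precision=4,suppress=True)
def cloud(p):
    h,w=p["depth"].shape; f=K(p)
    vu=np.mgrid[0:h,0:w]; d=np.stack([(vu[1]-p["cx"])/f,(vu[0]-p["cy"])/f],-1); s=d.copy()
    for _ in range(15): s=d/(1+p["k1"]*(s**2).sum(-1,keepdims=True))
    r=np.concatenate([s,np.ones((h,w,1))],-1)*p["depth"][...,None]
    return np.array(p["position"])+r@Rc(p).T
if __name__=="__main__":
    for nm in ("top","side"):
        p=viewer.camera(nm); X=cloud(p)
        m=((X[...,2]>.006)&(X[...,2]<.05)&(p["depth"]>0)&(X[...,0]>.3)&(X[...,0]<.66)&(X[...,1]<0.0)&(X[...,1]>-.42)).astype(np.uint8)
        n,L,st,c=cv2.connectedComponentsWithStats(m)
        for i in range(1,n):
            if st[i,4]<25: continue
            P=X[L==i]; r=cv2.minAreaRect(P[:,:2].astype(np.float32)*1000)
            print(nm,c[i].round(),st[i,4],"rect mm",np.round(r[0]),np.round(r[1]),round(r[2],1),"zmax",np.percentile(P[:,2],95))
        if nm=="top":
            m=(abs(X[...,2]-.095)<.006)&(X[...,0]>.6)&(abs(X[...,1])<.22)
            m=cv2.morphologyEx(m.astype(np.uint8),cv2.MORPH_OPEN,np.ones((9,9)))>0
            print("unit",cv2.minAreaRect(X[m][:,:2].astype(np.float32)*1000))
            save(p,"t1.png",(300,190,460,300),5)
        else: save(p,"s1.png",(180,230,340,360),5)
E
python3 b.py
```

```text
top [358. 216.] 123 rect mm [ 593. -248.] [105.  21.] 77.6 zmax 0.021999732280411587
top [350. 253.] 238 rect mm [ 455. -217.] [ 28. 116.] 89.9 zmax 0.026984041698253823
top [388. 260.] 305 rect mm [ 432. -359.] [122.  50.] 15.0 zmax 0.02738223271911209
top [322. 267.] 131 rect mm [ 407. -112.] [30. 93.] 24.9 zmax 0.021894500218893276
unit ((0.0, 0.0), (0.0, 0.0), 0.0)
side [311. 235.] 125 rect mm [654. -47.] [ 9. 92.] 2.3 zmax 0.048764893593797716
side [226. 267.] 189 rect mm [ 409. -119.] [21. 92.] 20.5 zmax 0.017695618645025824
side [306. 293.] 202 rect mm [ 594. -247.] [92. 18.] 76.4 zmax 0.017958261631742283
side [248. 291.] 515 rect mm [ 457. -219.] [120.  32.] 1.3 zmax 0.023840180973059198
side [248. 338.] 773 rect mm [ 434. -353.] [ 50. 120.] 87.1 zmax 0.02439041152366428
```

View pics/t1.png

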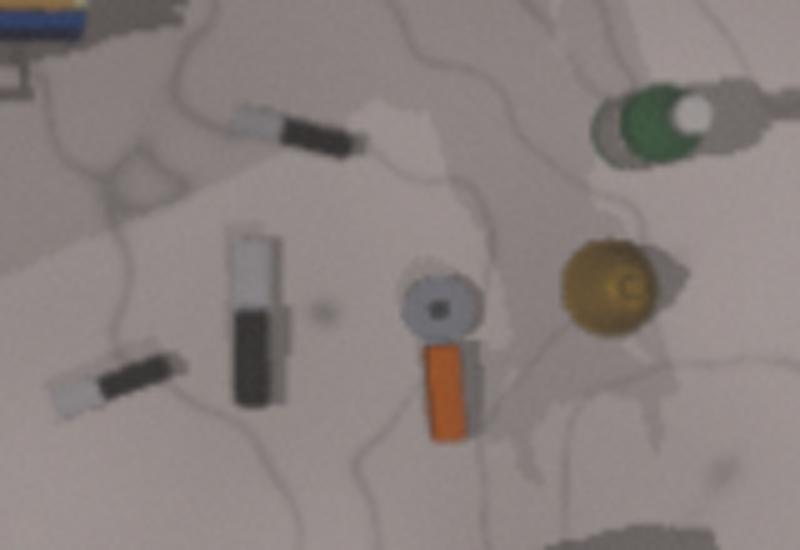

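In the crop, zester A at crop (253,320) is 120x28 mm and fits the description. B (115,385) and C (300,132) are about 92 mm long, so they are look-alikes. The pizza wheel is at crop (440,360). Next I need the unit geometry.

```bash
cat > c.py <<'E'
from b import *
p=viewer.camera("top"); X=cloud(p); C=p["color"].astype(int)
hsv=cv2.cvtColor(p["color"],cv2.COLOR_RGB2HSV)
def rep(n,m):
    m=m&(p["depth"]>0)&(X[...,0]>.4)&(X[...,0]<.9)&(abs(X[...,1])<.4)
    k,L,st,c=cv2.connectedComponentsWithStats(m.astype(np.uint8))
    if k<2: print(n,None); return
    i=1+np.argmax(st[1:,4]); P=X[L==i]; print(n,st[i,4],np.median(P,0),cv2.minAreaRect(P[:,:2].astype(np.float32)*1000))
rep("wood",(hsv[...,0]>8)&(hsv[...,0]<25)&(hsv[...,1]>60)&(X[...,2]>.08)&(X[...,0]>.65))
rep("yellow",(hsv[...,0]>20)&(hsv[...,0]<33)&(hsv[...,1]>150)&(X[...,2]>.06)&(X[...,0]<.68))
rep("blue",(hsv[...,0]>100)&(hsv[...,0]<130)&(hsv[...,1]>120)&(X[...,0]>.6))
rep("red",((hsv[...,0]>170)|(hsv[...,0]<6))&(hsv[...,1]>150)&(X[...,2]>.07))
rep("post",(X[...,2]>.115)&(X[...,2]<.17)&(X[...,0]>.58)&(X[...,0]<.68)&(X[...,1]<.12))
rep("handle",(X[...,2]>.035)&(X[...,2]<.065)&(X[...,0]>.58)&(X[...,0]<.66)&(abs(X[...,1]-.03)<.09))
save(p,"t2.png",(200,130,330,250),6)
o=bot.get_obs(); print(o)
E
python3 c.py
```

```text
wood 4092 [0.7646 0.045  0.0944] ((765.6346435546875, 45.09025573730469), (198.51828002929688, 255.68870544433594), 1.3949633836746216)
yellow 164 [0.6308 0.1117 0.0891] ((631.0917358398438, 110.75552368164062), (12.73076057434082, 142.88868713378906), 0.7159223556518555)
blue 27 [0.6566 0.0021 0.0932] ((658.1116943359375, 0.3681182861328125), (4.8894124031066895, 58.68594741821289), 1.8441249132156372)
red 44 [0.569  0.2833 0.0947] ((568.6072387695312, 283.2501525878906), (21.461637496948242, 22.178335189819336), 6.295733451843262)
post 23 [0.6314 0.0316 0.147 ] ((633.3938598632812, 32.764793395996094), (14.856951713562012, 13.09244155883789), 46.73984909057617)
handle 130 [0.6109 0.0172 0.0549] ((629.0668334960938, 15.659934997558594), (50.812721252441406, 148.15213012695312), 1.2975291013717651)
{'time': 1.75, 'q': array([-74.3703,   4.979 ,  10.0771,  95.0999,   0.0003,  89.9999]), 'qd': array([ 0.0326, -0.0762,  0.0561, -0.144 , -0.034 , -0.1279]), 'joint_efforts': array([ -0.0001, -52.0093,  46.4856,   0.0017,   0.    ,  -0.    ]), 'ee_pos': array([ 0.1482, -0.5296,  0.2533]), 'tcp_rot': array([-179.9981,   -0.0003,   15.6298]), 'wrist_force': array([0.833 , 0.2513, 0.0286]), 'torque': array([-0.0143,  0.0101,  0.0079]), 'grasp_force': 0.0, 'opening': 0.0854816456062519}
```

View pics/t2.png

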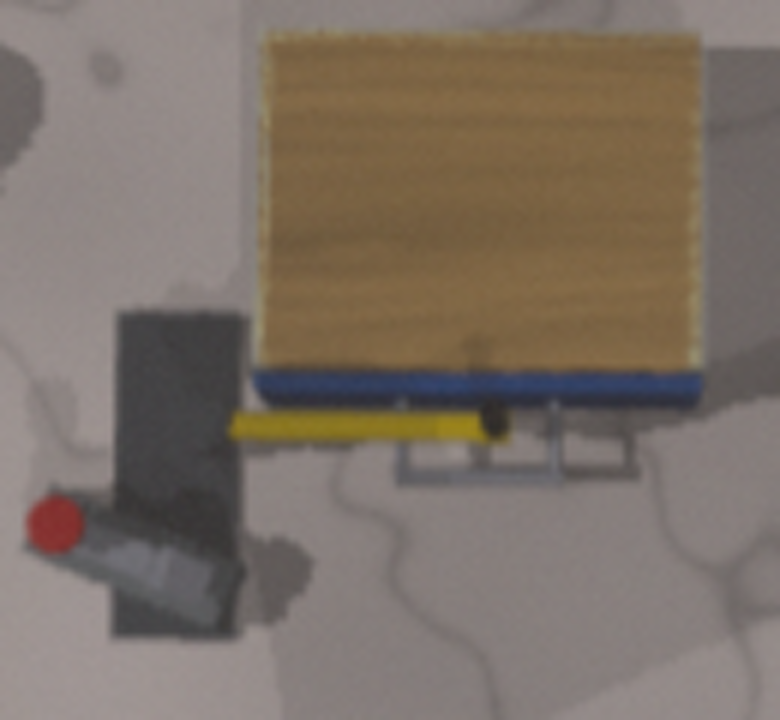

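>>> move_arm(
  offset=[
    [0,0,0],
    [0,0,0],
    [3,-3.5,0],
    [3,-3.5,0],
    [3,-3.5,0],
  ],
  twist=[
    [0,0,0.136],
    [0,0,0.136],
    [0,0,0],
    [0,0,0],
    [0,0,0],
  ],
  grip=[1,1,1,1,1],
)

```text
time: 2.25
ee_pos: [0.2386, -0.4234, 0.2532]
tcp_rot: [-180.0, -0.0, -0.0]
wrist_force: [0.7, -0.5, 0.4]
opening: 0.0857
grasp_force: 0.0
```

>>> move_arm(
  offset=[
    [3,-3.5,0],
    [3,-3.5,0],
    [3,-3.5,0],
    [3,-3.5,0],
    [3,-3.5,0],
  ],
  twist=[
    [0,0,0],
    [0,0,0],
    [0,0,0],
    [0,0,0],
    [0,0,0],
  ],
  grip=[1,1,1,1,1],
)

```text
time: 2.75
ee_pos: [0.3888, -0.2479, 0.2535]
tcp_rot: [180.0, -0.0, 0.0]
wrist_force: [0.5, -0.9, 0.1]
opening: 0.0856
grasp_force: 0.0
```

>>> move_arm(
  offset=[
    [3,-3.5,0],
    [3,-3.5,0],
    [3,-3.5,0],
    [3,-3.5,0],
    [3,-3.5,0],
  ],
  twist=[
    [0,0,0],
    [0,0,0],
    [0,0,0],
    [0,0,0],
    [0,0,0],
  ],
  grip=[1,1,1,1,1],
)

```text
time: 3.25
ee_pos: [0.5388, -0.0725, 0.2535]
tcp_rot: [180.0, -0.0, 0.1]
wrist_force: [0.6, 0.2, 0.2]
opening: 0.0853
grasp_force: 0.0
```

>>> move_arm(
  offset=[
    [3.1,-3.5,0],
    [3.1,-3.5,0],
    [3.1,-3.5,0],
    [0,0,4],
    [0,0,4],
  ],
  twist=[
    [0,0,0],
    [0,0,0],
    [0,0,0],
    [0,0,0],
    [0,0,0],
  ],
  grip=[1,1,1,1,1],
)

```text
time: 3.75
ee_pos: [0.6329, 0.0191, 0.1727]
tcp_rot: [-179.4, -0.1, 1.5]
wrist_force: [-0.0, -0.1, -1.2]
opening: 0.0854
grasp_force: 0.0
```

>>> move_arm(
  offset=[
    [0,0,2],
    [0,0,2],
    [0,0,0],
    [0,0,0],
    [0,0,0],
  ],
  twist=[
    [0,0,0],
    [0,0,0],
    [0,0,0],
    [0,0,0],
    [0,0,0],
  ],
  grip=[1,1,0.6,0.2,0.1],
  force=40,
)

```text
time: 4.25
ee_pos: [0.6316, 0.0182, 0.1349]
tcp_rot: [-179.4, -0.1, 1.4]
wrist_force: [0.2, 0.9, 0.0]
opening: 0.0438
grasp_force: 0.0
```

>>> move_arm(
  offset=[
    [0,0,0],
    [0,0,0],
    [0,0,0],
    [0,0,0],
    [0,0,0],
  ],
  twist=[
    [0,0,0],
    [0,0,0],
    [0,0,0],
    [0,0,0],
    [0,0,0],
  ],
  grip=[0,0,0,0,0],
)

```text
time: 4.75
ee_pos: [0.6317, 0.03, 0.1365]
tcp_rot: [-178.2, -0.2, 2.0]
wrist_force: [-2.8, 61.4, 6.9]
opening: 0.0149
grasp_force: 38.9
```

>>> move_arm(
  offset=[
    [0,-0.7,0],
    [0,-0.5,0],
    [0,0,0],
  ],
  twist=[
    [0,0,0],
    [0,0,0],
    [0,0,0],
  ],
  grip=[0,0,0],
)

```text
time: 5.05
ee_pos: [0.6317, 0.0308, 0.1367]
tcp_rot: [-178.7, -0.3, 2.2]
wrist_force: [-2.6, 29.3, 8.7]
opening: 0.0151
grasp_force: 39.8
```

>>> move_arm(
  offset=[
    [0,-0.4,0],
    [0,0,0],
    [0,0,0],
  ],
  twist=[
    [0,0,0],
    [0,0,0],
    [0,0,0],
  ],
  grip=[0,0,0],
)

```text
time: 5.35
ee_pos: [0.6317, 0.031, 0.1369]
tcp_rot: [-178.8, -0.3, 2.3]
wrist_force: [-2.3, 20.3, 9.5]
opening: 0.0153
grasp_force: 39.4
```

```bash
python3 -c "
from h import *
o=bot.get_obs();print(o)"
```

```text
{'time': 5.35, 'q': array([  2.3007363 ,  15.31552213,   9.01093652,  83.43123454,
         1.22963202, 179.99983712]), 'qd': array([-0.1666721 , -0.00420522, -0.04936772,  0.09347192, -0.02760869,
       -0.1153861 ]), 'joint_efforts': array([-1.26084253e+01, -5.81977808e+01,  4.30078912e+01, -6.89030886e-01,
       -4.72971752e+00, -4.13028267e-02]), 'ee_pos': array([0.63173079, 0.03102946, 0.13685566]), 'tcp_rot': array([-178.77036873,   -0.26418335,    2.30089914]), 'wrist_force': array([-2.31596078, 20.29977004,  9.54849832]), 'torque': array([ 3.20317442,  0.4340466 , -0.00537185]), 'grasp_force': 39.353869557380676, 'opening': 0.015316412984685779}
```

The last joint is at its limit at this yaw, so I'll release, turn to yaw 135 and regrip.

>>> move_arm(
  offset=[
    [0,0,0],
    [0,0,0],
    [0,0,0],
    [0,0,0],
    [0,0,0],
  ],
  twist=[
    [0,0,0],
    [0,0,0],
    [0,0,0],
    [0,0,0],
    [0,0,0],
  ],
  grip=[0.5,1,1,1,1],
)

```text
time: 5.85
ee_pos: [0.6308, 0.027, 0.1335]
tcp_rot: [-179.1, 0.0, 2.1]
wrist_force: [-0.2, -0.3, 0.2]
opening: 0.0848
grasp_force: 0.0
```

>>> move_arm(
  offset=[
    [0,0,0],
    [0,0,0],
    [0,0,0],
    [0,0,0],
    [0,0,0],
  ],
  twist=[
    [0,0,-0.145],
    [0,0,-0.145],
    [0,0,-0.145],
    [0,0,-0.145],
    [0,0,-0.145],
  ],
  grip=[1,1,1,1,1],
)

```text
time: 6.35
ee_pos: [0.6308, 0.027, 0.1334]
tcp_rot: [-179.3, -0.6, 44.0]
wrist_force: [-0.5, -0.2, 1.0]
opening: 0.0854
grasp_force: 0.0
```

>>> move_arm(
  offset=[
    [0,0,0],
    [0,0,0],
    [0,0,0],
    [0,0,0],
    [0,0,0],
  ],
  twist=[
    [0,0,-0.145],
    [0,0,-0.145],
    [0,0,-0.145],
    [0,0,-0.145],
    [0,0,-0.145],
  ],
  grip=[1,1,1,1,1],
)

```text
time: 6.85
ee_pos: [0.6308, 0.027, 0.1334]
tcp_rot: [-179.9, -0.9, 85.5]
wrist_force: [-0.4, -0.1, -0.9]
opening: 0.0855
grasp_force: 0.0
```

>>> move_arm(
  offset=[
    [0,0,0],
    [0,0,0],
    [0,0,0],
    [0,0,0],
    [0,0,0],
  ],
  twist=[
    [0,0,-0.145],
    [0,0,-0.145],
    [0,0,-0.145],
    [0,0,-0.145],
    [0,0,-0.145],
  ],
  grip=[1,1,1,1,1],
)

```text
time: 7.35
ee_pos: [0.6308, 0.0271, 0.1334]
tcp_rot: [179.5, -0.7, 127.1]
wrist_force: [-0.4, -0.6, 0.1]
opening: 0.0853
grasp_force: 0.0
```

>>> move_arm(
  offset=[
    [0,0,0],
    [0,0,0],
    [0,0,0],
  ],
  twist=[
    [0,0,-0.145],
    [0,0,0],
    [0,0,0],
  ],
  grip=[1,1,1],
)

```text
time: 7.65
ee_pos: [0.6308, 0.0272, 0.1334]
tcp_rot: [179.4, -0.6, 134.8]
wrist_force: [-0.0, -1.5, -0.3]
opening: 0.0852
grasp_force: 0.0
```

```bash
cat >> h.py <<'E'
np.set_printoptions(precision=3,suppress=True)
def rel(pos,yaw,show=True):
    o=bot.get_obs(); A=R.from_euler("xyz",o["tcp_rot"],degrees=True); B=R.from_euler("xyz",[180,0,yaw],degrees=True)
    off=A.inv().apply(np.array(pos)-o["ee_pos"])*100; tw=(A.inv()*B).as_rotvec()
    if show: print("now",o["ee_pos"],o["tcp_rot"],"off cm",off,"twist",tw)
    return off,tw
def totool(d,yaw):  # world vectors (m) -> tool cm at vertical tool
    return R.from_euler("xyz",[180,0,yaw],degrees=True).inv().apply(np.array(d))*100
E
python3 -c "
from h import *
rel([.6325,.033,.1335],135)
H=np.array([.6286,.203]);th=np.linspace(0,2.0,17)
w=np.radians(-90+1.3)-th
P=np.c_[H[0]+.17*np.cos(w),H[1]+.17*np.sin(w),0*w];print(P[0],P[-1])
print(np.round(totool(np.diff(P,axis=0),135),2).tolist())
"
```

```text
now [0.631 0.027 0.133] [179.421  -0.648 134.787] off cm [ 0.294  0.534 -0.   ] twist [ 0.01  -0.011 -0.004]
[ 0.632  0.033 -0.   ] [ 0.472  0.27  -0.   ]
[[1.56, -1.44, -0.0], [1.73, -1.23, -0.0], [1.87, -1.01, -0.0], [1.98, -0.77, -0.0], [2.06, -0.52, -0.0], [2.11, -0.26, -0.0], [2.12, 0.01, 0.0], [2.11, 0.27, 0.0], [2.06, 0.53, 0.0], [1.97, 0.79, 0.0], [1.86, 1.03, 0.0], [1.72, 1.25, 0.0], [1.55, 1.45, 0.0], [1.35, 1.64, 0.0], [1.14, 1.79, 0.0], [0.91, 1.92, 0.0]]
```

>>> move_arm(
  offset=[
    [0.3,0.5,0],
    [0,0,0],
    [0,0,0],
    [0,0,0],
    [0,0,0],
  ],
  twist=[
    [0.01,-0.011,0],
    [0,0,0],
    [0,0,0],
    [0,0,0],
    [0,0,0],
  ],
  grip=[1,0.6,0.25,0.1,0],
  force=40,
)

```text
time: 8.15
ee_pos: [0.6322, 0.0329, 0.1336]
tcp_rot: [180.0, -0.0, 135.0]
wrist_force: [-0.0, 1.0, -1.0]
opening: 0.0283
grasp_force: 0.0
```

>>> move_arm(
  offset=[
    [0,0,0],
    [0,0,0],
    [0,0,0],
  ],
  twist=[
    [0,0,0],
    [0,0,0],
    [0,0,0],
  ],
  grip=[0,0,0],
)

```text
time: 8.45
ee_pos: [0.632, 0.0324, 0.1337]
tcp_rot: [-180.0, 0.0, 135.0]
wrist_force: [-2.3, -4.1, 1.7]
opening: 0.0155
grasp_force: 39.2
```

Gripped well centred. Swinging the arm in stages.

>>> move_arm(
  offset=[
    [1.56,-1.44,0],
    [1.73,-1.23,0],
    [1.87,-1.01,0],
    [1.98,-0.77,0],
    [2.06,-0.52,0],
  ],
  twist=[
    [0,0,0],
    [0,0,0],
    [0,0,0],
    [0,0,0],
    [0,0,0],
  ],
  grip=[0,0,0,0,0],
)

```text
time: 8.95
ee_pos: [0.532, 0.063, 0.1337]
tcp_rot: [179.9, 0.0, 135.0]
wrist_force: [5.3, 0.7, -1.9]
opening: 0.015
grasp_force: 39.7
```

>>> move_arm(
  offset=[
    [2.11,-0.26,0],
    [2.12,0,0],
    [2.11,0.27,0],
    [2.06,0.53,0],
    [1.97,0.79,0],
  ],
  twist=[
    [0,0,0],
    [0,0,0],
    [0,0,0],
    [0,0,0],
    [0,0,0],
  ],
  grip=[0,0,0,0,0],
)

```text
time: 9.45
ee_pos: [0.4651, 0.1443, 0.1336]
tcp_rot: [-179.7, -0.0, 134.9]
wrist_force: [-14.2, -11.3, 8.5]
opening: 0.0142
grasp_force: 40.0
```

>>> move_arm(
  offset=[
    [1.92,0.85,0],
    [1.72,1.15,0],
    [1.55,1.45,0],
  ],
  twist=[
    [0,0,0],
    [0,0,0],
    [0,0,0],
  ],
  grip=[0,0,0],
)

```text
time: 9.75
ee_pos: [0.4508, 0.2059, 0.1335]
tcp_rot: [-179.6, -0.3, 135.0]
wrist_force: [-28.5, -7.5, 15.5]
opening: 0.0145
grasp_force: 39.3
```

```bash
python3 -c "
from h import *
from scipy.optimize import least_squares as L
P=np.array([[.632,.0324],[.532,.063],[.4651,.1443],[.4508,.2059]])
s=L(lambda c:np.hypot(*(P-c).T)-.17,[.63,.2]);print(s.x,s.fun)
H=s.x;d=P[-1]-H;a=np.arctan2(d[1],d[0]);a0=np.arctan2(*(P[0]-H)[::-1]);print('theta',(a0-a)%(2*np.pi))
th=(a0-a)%(2*np.pi)
T=np.linspace(th,2.01,5);w=a0-T;Q=np.c_[H+.17*np.c_[np.cos(w),np.sin(w)],0*w];print(Q)
print(totool(np.diff(Q,axis=0),135))
"
```

```text
[0.623 0.204] [ 0.002 -0.002 -0.001  0.002]
theta 1.6327260921123878
[[ 0.453  0.206 -0.   ]
 [ 0.454  0.222 -0.   ]
 [ 0.456  0.238 -0.   ]
 [ 0.46   0.253 -0.   ]
 [ 0.466  0.268 -0.   ]]
[[1.067 1.196 0.   ]
 [0.95  1.291 0.   ]
 [0.824 1.375 0.   ]
 [0.691 1.446 0.   ]]
```

>>> move_arm(
  offset=[
    [1.3,1,0],
    [1.15,1.1,0],
    [0.82,1.38,0],
  ],
  twist=[
    [0,0,0],
    [0,0,0],
    [0,0,0],
  ],
  grip=[0,0,0],
)

```text
time: 10.05
ee_pos: [0.4533, 0.2546, 0.1337]
tcp_rot: [-179.7, -0.3, 135.1]
wrist_force: [-41.2, 5.8, 17.5]
opening: 0.0088
grasp_force: 40.3
```

```bash
python3 -c "
from h import *
p=viewer.camera('side');save(p,'s2.png',(190,90,350,210),5)
q=viewer.camera('top');save(q,'t3.png',(190,160,310,250),6)
for n in ('guard_post','guard_hinge'):
  for c in (p,q): print(n,[(x['position'],x['p'],atz(c,x['position'],.13)) for x in finder.pinpoint(c,n)[:2]])
print(bot.get_obs())
"
```

```text
guard_post []
guard_post [([420.9, 248.0], 0.65, array([ 0.48 , -0.441,  0.13 ])), ([215.2, 246.8], 0.59, array([0.467, 0.251, 0.13 ]))]
guard_hinge [([286.6, 164.9], 0.87, array([0.629, 0.177, 0.13 ]))]
guard_hinge [([233.5, 196.2], 0.68, array([0.639, 0.196, 0.13 ]))]
{'time': 10.35, 'q': array([29.225,  0.538, -7.764, 82.033,  0.372, 74.057]), 'qd': array([-0.15 , -0.145, -0.277, -0.062, -0.022, -0.058]), 'joint_efforts': array([ -8.16 , -42.546,  50.375,  -7.916,  -4.114,  -0.176]), 'ee_pos': array([0.453, 0.255, 0.134]), 'tcp_rot': array([-179.779,   -0.45 ,  135.166]), 'wrist_force': array([-24.036,   5.454,   9.998]), 'torque': array([ 0.69 ,  4.602, -0.202]), 'grasp_force': 32.779982686042786, 'opening': 0.00871536964021813}
```

View pics/s2.png

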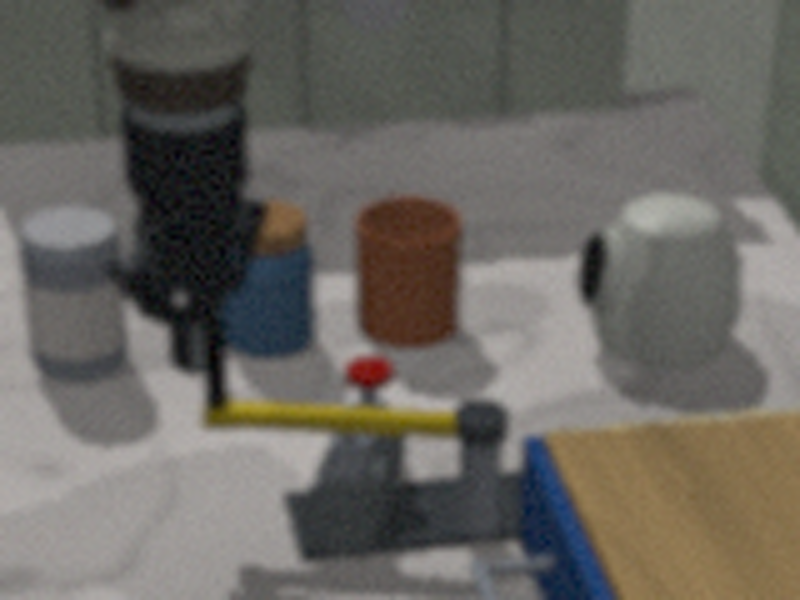

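Side crop: the post (crop 215,380) has slid to the +x edge of the pads, with the arm nearly at the sear. I'll turn the tool about the post so the closing line is tangential, then slide the pads back over the post.

>>> move_arm(
  offset=[
    [-0.05,-0.14,0],
    [-0.05,-0.14,0],
    [-0.05,-0.14,0],
  ],
  twist=[
    [0,0,-0.134],
    [0,0,-0.134],
    [0,0,-0.134],
  ],
  grip=[0,0,0],
)

```text
time: 10.65
ee_pos: [0.4483, 0.2516, 0.1333]
tcp_rot: [-179.9, -0.9, 158.6]
wrist_force: [-49.3, 9.7, 18.8]
opening: -0.0003
grasp_force: 24.2
```

>>> move_arm(
  offset=[
    [-0.2,0,0],
    [-0.3,0,0],
    [0,0,0],
  ],
  twist=[
    [0,0,0],
    [0,0,0],
    [0,0,0],
  ],
  grip=[0,0,0],
)

```text
time: 10.95
ee_pos: [0.4485, 0.2506, 0.1334]
tcp_rot: [-179.8, -1.5, 158.4]
wrist_force: [-74.4, 15.8, 28.2]
opening: 0.0004
grasp_force: 36.9
```

The fingers have slipped outside the post. I'll back out, let the arm return, and redo it with the tool turning along with the arm so the closing line stays tangential.

>>> move_arm(
  offset=[
    [0.4,0,0],
    [1,0,0],
    [2,0,0],
    [0,0,-4],
    [0,0,-4],
  ],
  twist=[
    [0,0,0],
    [0,0,0],
    [0,0,0],
    [0,0,0],
    [0,0,0],
  ],
  grip=[0,0,0,0.5,1],
)

```text
time: 11.45
ee_pos: [0.4276, 0.261, 0.2136]
tcp_rot: [-179.9, -0.1, 158.1]
wrist_force: [1.1, 1.3, -0.1]
opening: 0.0281
grasp_force: 0.0
```

```bash
cat > g.py <<'E'
from b import *
def run():
    for nm in ("top","side"):
        p=viewer.camera(nm); X=cloud(p); hsv=cv2.cvtColor(p["color"],cv2.COLOR_RGB2HSV)
        m=(hsv[...,0]>20)&(hsv[...,0]<33)&(hsv[...,1]>130)&(X[...,2]>.06)&(X[...,2]<.11)&(X[...,0]<.68)&(X[...,0]>.4)&(X[...,1]>-.05)&(X[...,1]<.3)
        P=X[m]
        if len(P)<20: print(nm,"no yellow"); continue
        print(nm,cv2.minAreaRect(P[:,:2].astype(np.float32)*1000), cv2.fitLine(P[:,:2].astype(np.float32),cv2.DIST_HUBER,0,.01,.01).ravel(),P[:,2].mean())
        for n in ("guard_post","guard_hinge","trigger_pad"): print(n,[(x['position'],round(x['p'],2),atz(p,x['position'],.13 if n!="trigger_pad" else .095)) for x in finder.pinpoint(p,n)[:2]])
run()
E
python3 g.py
```

```text
top ((624.1421508789062, 106.65705108642578), (157.2017822265625, 14.591217994689941), 87.18431854248047) [0.0517 0.9987 0.6234 0.0928] 0.08874642149044956
guard_post []
guard_hinge [([232.1, 199.3], 0.75, array([0.6282, 0.2003, 0.13  ]))]
trigger_pad [([213.0, 218.6], 0.51, array([0.5636, 0.2685, 0.095 ]))]
side ((638.7242431640625, 99.6906967163086), (29.20315933227539, 162.99807739257812), 1.898863673210144) [ 0.0278 -0.9996  0.6309  0.0745] 0.08664914843849515
guard_post [([296.6, 192.7], 0.95, array([0.6255, 0.0198, 0.13  ])), ([286.2, 163.0], 0.4, array([0.6297, 0.1891, 0.13  ]))]
guard_hinge [([287.4, 161.5], 0.9, array([0.6353, 0.1978, 0.13  ]))]
trigger_pad [([261.4, 159.8], 0.77, array([0.5654, 0.283 , 0.095 ]))]
```

>>> move_arm(
  offset=[
    [0,0,0],
    [0,0,0],
    [0,0,0],
    [0,0,0],
    [0,0,0],
  ],
  twist=[
    [0,0,-0.14],
    [0,0,-0.14],
    [0,0,-0.14],
    [0,0,-0.14],
    [0,0,-0.14],
  ],
  grip=[1,1,1,1,1],
)

```text
time: 12.35
ee_pos: [0.4286, 0.2607, 0.2126]
tcp_rot: [180.0, -0.1, -161.5]
wrist_force: [0.6, 0.7, -0.9]
opening: 0.0853
grasp_force: 0.0
```

>>> move_arm(
  offset=[
    [0,0,0],
    [0,0,0],
    [0,0,0],
    [0,0,0],
    [0,0,0],
  ],
  twist=[
    [0,0,-0.14],
    [0,0,-0.14],
    [0,0,-0.14],
    [0,0,-0.14],
    [0,0,-0.14],
  ],
  grip=[1,1,1,1,1],
)

```text
time: 12.85
ee_pos: [0.4286, 0.2607, 0.2127]
tcp_rot: [179.9, -0.1, -121.4]
wrist_force: [0.9, -0.3, -0.3]
opening: 0.0854
grasp_force: 0.0
```

>>> move_arm(
  offset=[
    [0,0,0],
    [0,0,0],
    [0,0,0],
    [0,0,0],
  ],
  twist=[
    [0,0,-0.14],
    [0,0,-0.14],
    [0,0,-0.14],
    [0,0,-0.135],
  ],
  grip=[1,1,1,1],
)

```text
time: 13.25
ee_pos: [0.4286, 0.2607, 0.2127]
tcp_rot: [179.9, -0.0, -89.6]
wrist_force: [-0.0, 0.2, -0.4]
opening: 0.0854
grasp_force: 0.0
```

```bash
python3 -c "
from h import *
rel([.632,.0325,.2136],-90)
H=np.array([.63,.2025]);n=16;s=2.0/n
for k in (0,1,8):
  w=np.radians(-90+.7)-s*np.array([k,k+1]);P=H+.17*np.c_[np.cos(w),np.sin(w)]
  d=np.r_[P[1]-P[0],0]
  print(totool(d,-90-np.degrees(s*k)))
"
```

```text
now [0.429 0.261 0.213] [179.926  -0.018 -89.591] off cm [ 22.962 -20.177  -0.112] twist [ 0.001 -0.     0.007]
[-0.107  2.121  0.   ]
[-0.107  2.121  0.   ]
[-0.107  2.121  0.   ]
```

>>> move_arm(
  offset=[
    [2.87,-2.52,0],
    [2.87,-2.52,0],
    [2.87,-2.52,0],
    [2.87,-2.52,0],
    [2.87,-2.52,0],
  ],
  twist=[
    [0,0,0.007],
    [0,0,0],
    [0,0,0],
    [0,0,0],
    [0,0,0],
  ],
  grip=[1,1,1,1,1],
)

```text
time: 13.75
ee_pos: [0.5548, 0.1154, 0.2126]
tcp_rot: [179.9, 0.0, -90.3]
wrist_force: [0.5, 1.1, 0.8]
opening: 0.0853
grasp_force: 0.0
```

>>> move_arm(
  offset=[
    [2.87,-2.52,0],
    [2.87,-2.52,0],
    [2.87,-2.52,0],
    [0,0,2.5],
    [0,0,2.5],
  ],
  twist=[
    [0,0,0],
    [0,0,0],
    [0,0,0],
    [0,0,0],
    [0,0,0],
  ],
  grip=[1,1,1,1,1],
)

```text
time: 14.25
ee_pos: [0.6301, 0.0291, 0.1619]
tcp_rot: [180.0, 0.0, -90.4]
wrist_force: [-0.3, 0.6, -0.1]
opening: 0.0853
grasp_force: 0.0
```

```bash
python3 -c "
from h import *
rel([.632,.0325,.132],-90)
"; python3 g.py
```

```text
now [0.63  0.029 0.162] [179.97    0.028 -90.429] off cm [-0.342 -0.193  2.987] twist [ 0.001  0.    -0.007]
top ((630.1366577148438, 152.0711212158203), (12.020708084106445, 66.76948547363281), 0.6009048819541931) [ 0.0847 -0.9964  0.6297  0.1476] 0.08965351819384783
guard_post []
guard_hinge [([233.6, 197.5], 0.68, array([0.6344, 0.1955, 0.13  ])), ([348.3, 254.2], 0.39, array([ 0.4538, -0.1945,  0.13  ]))]
trigger_pad [([211.1, 217.4], 0.56, array([0.5676, 0.2753, 0.095 ]))]
side ((633.5579223632812, 99.28438568115234), (17.472721099853516, 170.57345581054688), 0.6851425170898438) [ 0.0025 -1.      0.6305  0.1031] 0.08706588914165152
guard_post [([297.2, 194.0], 0.58, array([0.6257, 0.0131, 0.13  ]))]
guard_hinge [([287.8, 212.6], 0.54, array([ 0.582 , -0.0691,  0.13  ]))]
trigger_pad [([262.9, 161.2], 0.74, array([0.5689, 0.2729, 0.095 ]))]
```

>>> move_arm(
  offset=[
    [-0.34,-0.2,1.5],
    [0,0,1.5],
    [0,0,0],
    [0,0,0],
    [0,0,0],
  ],
  twist=[
    [0,0,-0.007],
    [0,0,0],
    [0,0,0],
    [0,0,0],
    [0,0,0],
  ],
  grip=[1,1,0.6,0.25,0],
  force=40,
)

```text
time: 15.15
ee_pos: [0.6315, 0.0337, 0.1338]
tcp_rot: [-180.0, 0.0, -89.9]
wrist_force: [0.7, 0.1, -0.2]
opening: 0.0439
grasp_force: 0.0
```

>>> move_arm(
  offset=[
    [0,0,0],
    [0,0,0],
    [0,0,0],
    [0,0,0],
  ],
  twist=[
    [0,0,0],
    [0,0,0],
    [0,0,0],
    [0,0,0],
  ],
  grip=[0,0,0,0],
)

```text
time: 15.55
ee_pos: [0.6318, 0.0337, 0.1341]
tcp_rot: [-179.9, 0.0, -89.9]
wrist_force: [1.7, -1.3, 2.0]
opening: 0.015
grasp_force: 38.9
```

>>> move_arm(
  offset=[
    [-0.1,2.12,0],
    [-0.1,2.12,0],
    [-0.1,2.12,0],
  ],
  twist=[
    [0,0,0.125],
    [0,0,0.125],
    [0,0,0.125],
  ],
  grip=[0,0,0],
)

```text
time: 15.85
ee_pos: [0.5689, 0.0446, 0.1341]
tcp_rot: [-179.9, 0.1, -111.7]
wrist_force: [4.7, 5.9, 2.1]
opening: 0.0147
grasp_force: 39.0
```

>>> move_arm(
  offset=[
    [-0.1,2.12,0],
    [-0.1,2.12,0],
    [-0.1,2.12,0],
    [-0.1,2.12,0],
  ],
  twist=[
    [0,0,0.125],
    [0,0,0.125],
    [0,0,0.125],
    [0,0,0.125],
  ],
  grip=[0,0,0,0],
)

```text
time: 16.25
ee_pos: [0.5004, 0.0932, 0.1341]
tcp_rot: [-179.9, 0.2, -140.4]
wrist_force: [12.5, 5.4, -4.1]
opening: 0.0148
grasp_force: 38.9
```

```bash
python3 -c "
from h import *
o=bot.get_obs();d=o['ee_pos'][:2]-[.63,.2025];print(np.hypot(*d),np.arctan2(-d[0],-d[1]),o['ee_pos'],o['tcp_rot'],o['wrist_force'])
"
```

```text
0.16955300601296583 0.8699955099563547 [0.5   0.093 0.134] [-179.944    0.184 -140.364] [12.459  5.39  -4.053]
```

>>> move_arm(
  offset=[
    [-0.25,2.12,0],
    [-0.15,2.12,0],
    [-0.1,2.12,0],
    [-0.1,2.12,0],
  ],
  twist=[
    [0,0,0.125],
    [0,0,0.125],
    [0,0,0.125],
    [0,0,0.125],
  ],
  grip=[0,0,0,0],
)

```text
time: 16.65
ee_pos: [0.464, 0.1691, 0.1341]
tcp_rot: [-179.9, 0.1, -169.0]
wrist_force: [9.7, -2.9, -2.0]
opening: 0.0151
grasp_force: 39.3
```

```bash
python3 -c "
from h import *
o=bot.get_obs();d=o['ee_pos'][:2]-[.63,.2025];print(np.hypot(*d),np.arctan2(-d[0],-d[1])%6.28,o['ee_pos'],o['tcp_rot'],o['wrist_force'])
"
```

```text
0.16931127985012487 1.3720292911581264 [0.464 0.169 0.134] [-179.941    0.092 -169.044] [ 9.73  -2.894 -1.978]
```

>>> move_arm(
  offset=[
    [-0.15,2.12,0],
    [-0.1,2.12,0],
    [-0.1,2.12,0],
    [-0.1,2.12,0],
    [-0.1,2.12,0],
  ],
  twist=[
    [0,0,0.125],
    [0,0,0.125],
    [0,0,0.125],
    [0,0,0.125],
    [0,0,0.125],
  ],
  grip=[0,0,0,0,0],
)

```text
time: 17.15
ee_pos: [0.4762, 0.2724, 0.134]
tcp_rot: [-179.9, 0.2, 155.1]
wrist_force: [13.2, -12.9, -0.5]
opening: 0.0148
grasp_force: 40.1
```

```bash
python3 -c "
from h import *
o=bot.get_obs();d=o['ee_pos'][:2]-[.63,.2025];print(np.hypot(*d),np.arctan2(-d[0],-d[1])%6.28,o['ee_pos'],o['tcp_rot'],o['wrist_force'])
"
```

```text
0.16894422827028316 1.9972094092084658 [0.476 0.272 0.134] [-179.93     0.232  155.109] [ 13.219 -12.877  -0.549]
```

>>> move_arm(
  offset=[
    [0,0.35,0],
    [0,0,0],
    [0,-0.35,0],
    [0,-0.35,0],
    [0,0,0],
  ],
  twist=[
    [0,0,0],
    [0,0,0],
    [0,0,0],
    [0,0,0],
    [0,0,0],
  ],
  grip=[0,0,0,0,0],
)

```text
time: 17.65
ee_pos: [0.4741, 0.2687, 0.134]
tcp_rot: [-180.0, 0.1, 155.4]
wrist_force: [3.7, -6.2, 2.1]
opening: 0.0154
grasp_force: 40.4
```

```bash
python3 -c "
from h import *
o=bot.get_obs();d=o['ee_pos'][:2]-[.63,.2025];print(np.hypot(*d),np.arctan2(-d[0],-d[1])%6.28,o['ee_pos'],o['tcp_rot'],o['wrist_force'])
"
```

```text
0.16936486936533116 1.9724451282119808 [0.474 0.269 0.134] [-179.971    0.121  155.436] [ 3.661 -6.234  2.149]
```

>>> move_arm(
  offset=[
    [0,-0.3,0],
    [0,-0.4,0],
    [0,0,0],
  ],
  twist=[
    [0,0,0],
    [0,0,0],
    [0,0,0],
  ],
  grip=[0,0,0],
)

```text
time: 17.95
ee_pos: [0.4711, 0.2624, 0.134]
tcp_rot: [-180.0, 0.1, 155.4]
wrist_force: [2.8, -5.6, 1.9]
opening: 0.0148
grasp_force: 40.4
```

>>> move_arm(
  offset=[
    [0,1,0],
    [0,1,0],
    [0,0.2,0],
    [0,0,0],
  ],
  twist=[
    [0,0,0.05],
    [0,0,0.05],
    [0,0,0],
    [0,0,0],
  ],
  grip=[0,0,0,0],
)

```text
time: 18.35
ee_pos: [0.4789, 0.2798, 0.1339]
tcp_rot: [-179.6, 0.1, 149.6]
wrist_force: [-10.2, -21.6, 11.4]
opening: 0.0148
grasp_force: 42.1
```

```bash
python3 -c "
from h import *
o=bot.get_obs();d=o['ee_pos'][:2]-[.63,.2025];print(np.hypot(*d),np.arctan2(-d[0],-d[1])%6.28,o['ee_pos'],o['tcp_rot'],o['wrist_force'])
"; python3 g.py
```

```text
0.16967829077769728 2.0435577442806783 [0.479 0.28  0.134] [-179.564    0.057  149.648] [-10.193 -21.61   11.426]
top ((553.060302734375, 242.5340576171875), (16.356962203979492, 136.9803009033203), 62.42624282836914) [ 0.8933 -0.4495  0.556   0.2402] 0.089120883560322
guard_post [([208.5, 241.7], 0.71, array([0.483 , 0.2748, 0.13  ]))]
guard_hinge [([236.8, 197.4], 0.5, array([0.635 , 0.1847, 0.13  ]))]
trigger_pad [([206.8, 217.9], 0.6, array([0.5655, 0.2902, 0.095 ])), ([158.6, 230.7], 0.28, array([0.5164, 0.4576, 0.095 ]))]
side ((553.3447265625, 255.2388153076172), (54.77180862426758, 155.09739685058594), 63.68632888793945) [ 0.8819 -0.4714  0.5632  0.2272] 0.08496086299752476
guard_post [([233.3, 157.8], 0.82, array([0.4702, 0.2473, 0.13  ]))]
guard_hinge [([285.6, 164.6], 0.81, array([0.6259, 0.1796, 0.13  ]))]
trigger_pad [([258.6, 159.2], 0.69, array([0.5569, 0.2884, 0.095 ]))]
```

>>> move_arm(
  offset=[
    [0,-0.8,0],
    [0,-0.8,0],
    [0,0,0],
    [0,0,0],
  ],
  twist=[
    [0,0,0],
    [0,0,0],
    [0,0,0],
    [0,0,0],
  ],
  grip=[0,0,0,0],
)

```text
time: 19.15
ee_pos: [0.4731, 0.2683, 0.1341]
tcp_rot: [180.0, 0.1, 149.7]
wrist_force: [5.7, -5.9, 1.4]
opening: 0.015
grasp_force: 40.4
```

>>> move_arm(
  offset=[
    [0,-0.5,0],
    [0,-0.3,0],
    [0,0,0],
    [0,0,0],
  ],
  twist=[
    [0,0,0],
    [0,0,0],
    [0,0,0],
    [0,0,0],
  ],
  grip=[0,0,0,0],
)

```text
time: 19.55
ee_pos: [0.4699, 0.2614, 0.134]
tcp_rot: [180.0, 0.2, 149.7]
wrist_force: [10.0, -6.3, -1.0]
opening: 0.015
grasp_force: 40.3
```

>>> move_arm(
  offset=[
    [0,-0.4,0],
    [0,0,0],
    [0,0,0],
  ],
  twist=[
    [0,0,0],
    [0,0,0],
    [0,0,0],
  ],
  grip=[0,0,0],
)

```text
time: 19.85
ee_pos: [0.4689, 0.2595, 0.1341]
tcp_rot: [179.7, 0.2, 149.7]
wrist_force: [16.7, 3.1, -6.1]
opening: 0.0151
grasp_force: 40.4
```

The force on the post has reversed, so the sear is holding. Releasing and lifting.

>>> move_arm(
  offset=[
    [0,0.3,0],
    [0,0,0],
    [0,0,0],
    [0,0,0],
    [0,0,0],
  ],
  twist=[
    [0,0,0],
    [0,0,0],
    [0,0,0],
    [0,0,0],
    [0,0,0],
  ],
  grip=[0,0.3,0.6,0.8,0.8],
)

```text
time: 20.35
ee_pos: [0.4675, 0.2616, 0.1336]
tcp_rot: [180.0, -0.0, 149.8]
wrist_force: [-0.7, 0.3, -0.4]
opening: 0.0674
grasp_force: 0.0
```

>>> move_arm(
  offset=[
    [0,0,-2],
    [0,0,-3],
    [0,0,-3],
    [0,0,0],
    [0,0,0],
  ],
  twist=[
    [0,0,0],
    [0,0,0],
    [0,0,0],
    [0,0,0],
    [0,0,0],
  ],
  grip=[1,1,1,1,1],
)

```text
time: 20.85
ee_pos: [0.4679, 0.2617, 0.2141]
tcp_rot: [179.9, 0.0, 149.8]
wrist_force: [-0.5, 0.6, -0.4]
opening: 0.0853
grasp_force: 0.0
```

```bash
python3 g.py; python3 -c "
from h import *
rel([.611,.041,.21],90)"
```

```text
top ((543.22412109375, 234.4043426513672), (16.284996032714844, 145.7770233154297), 69.9575424194336) [ 0.9396 -0.3424  0.5445  0.2338] 0.08914891401971667
guard_post [([212.4, 246.4], 0.71, array([0.4676, 0.2609, 0.13  ]))]
guard_hinge [([232.6, 198.7], 0.61, array([0.6302, 0.1987, 0.13  ]))]
trigger_pad [([209.2, 217.4], 0.54, array([0.5674, 0.2819, 0.095 ]))]
side ((541.6363525390625, 230.21197509765625), (22.23064613342285, 154.6744384765625), 70.04238891601562) [ 0.9384 -0.3454  0.5526  0.2218] 0.0852379848246437
guard_post [([231.4, 160.2], 0.96, array([0.4628, 0.2328, 0.13  ])), ([289.5, 212.7], 0.26, array([ 0.5863, -0.0703,  0.13  ]))]
guard_hinge [([286.5, 162.0], 0.58, array([0.6318, 0.1952, 0.13  ]))]
trigger_pad [([262.6, 159.6], 0.44, array([0.5696, 0.2837, 0.095 ]))]
now [0.468 0.261 0.213] [-179.98    -0.034  149.766] off cm [-23.491 -11.826   0.304] twist [-0.001 -0.     1.043]
```

>>> move_arm(
  offset=[
    [0,0,0],
    [0,0,0],
    [0,0,0],
    [0,0,0],
    [0,0,0],
  ],
  twist=[
    [0,0,0.149],
    [0,0,0.149],
    [0,0,0.149],
    [0,0,0.149],
    [0,0,0.149],
  ],
  grip=[1,0.8,0.6,0.45,0.45],
)

```text
time: 21.75
ee_pos: [0.4677, 0.2616, 0.2135]
tcp_rot: [-180.0, -0.0, 106.7]
wrist_force: [-0.3, 0.6, 0.1]
opening: 0.0383
grasp_force: 0.0
```

>>> move_arm(
  offset=[
    [0,0,0],
    [0,0,0],
    [-3.7,2.38,0],
    [-3.7,2.38,0],
    [-3.7,2.38,0],
  ],
  twist=[
    [0,0,0.149],
    [0,0,0.149],
    [0,0,0],
    [0,0,0],
    [0,0,0],
  ],
  grip=[0.45,0.45,0.45,0.45,0.45],
)

```text
time: 22.25
ee_pos: [0.5397, 0.1495, 0.2135]
tcp_rot: [180.0, -0.0, 90.1]
wrist_force: [1.2, 0.8, -0.5]
opening: 0.0384
grasp_force: 0.0
```

>>> move_arm(
  offset=[
    [-3.7,2.38,0],
    [-3.7,2.38,0],
    [-3.7,2.38,0],
    [0,0,0],
  ],
  twist=[
    [0,0,0],
    [0,0,0],
    [0,0,0],
    [0,0,0],
  ],
  grip=[0.45,0.45,0.45,0.45],
)

```text
time: 22.65
ee_pos: [0.6123, 0.0354, 0.2123]
tcp_rot: [-180.0, 0.0, 89.8]
wrist_force: [-0.3, -0.4, -0.7]
opening: 0.0385
grasp_force: 0.0
```

```bash
python3 -c "
from h import *
rel([.611,.041,.055],90)
p=viewer.camera('side')
for x in finder.pinpoint(p,'drawer_handle'): print(x,atz(p,x['position'],.052))
print(bot.get_obs()['opening'])"
```

```text
now [0.612 0.035 0.212] [-179.955    0.036   89.752] off cm [ 0.568 -0.122 15.726] twist [-0.001  0.001 -0.004]
{'position': [288.7, 210.8], 'p': 0.67} [0.61  0.043 0.052]
0.03849639370759158
```

>>> move_arm(
  offset=[
    [0.6,-0.2,4],
    [0,0,4],
    [0,0,3],
    [0,0,2],
    [0,0,2],
  ],
  twist=[
    [0,0,0],
    [0,0,0],
    [0,0,0],
    [0,0,0],
    [0,0,0],
  ],
  grip=[0.45,0.45,0.45,0.45,0.45],
)

```text
time: 23.25
ee_pos: [0.6102, 0.0472, 0.0665]
tcp_rot: [179.6, -0.0, 90.1]
wrist_force: [-11.5, -4.3, 129.3]
opening: 0.0386
grasp_force: 36.1
```

>>> move_arm(
  offset=[
    [0,0,0.7],
    [0,0,0],
    [0,0,0],
    [0,0,0],
    [0,0,0],
  ],
  twist=[
    [0,0,0],
    [0,0,0],
    [0,0,0],
    [0,0,0],
    [0,0,0],
  ],
  grip=[0.45,0.2,0,0,0],
  force=40,
)

```text
time: 23.75
ee_pos: [0.6088, 0.0474, 0.0622]
tcp_rot: [179.7, -0.1, 90.1]
wrist_force: [-13.2, 0.3, 34.4]
opening: 0.0083
grasp_force: 39.7
```

>>> move_arm(
  offset=[
    [0,0,-0.4],
    [0,0,0],
    [0,0,0],
  ],
  twist=[
    [0,0,0],
    [0,0,0],
    [0,0,0],
  ],
  grip=[0,0,0],
)

```text
time: 24.05
ee_pos: [0.6088, 0.0474, 0.0625]
tcp_rot: [179.9, -0.1, 90.1]
wrist_force: [-2.8, 2.4, 13.7]
opening: 0.0083
grasp_force: 41.2
```

```bash
python3 -c "
from h import *
o=bot.get_obs();print(o['ee_pos'],o['wrist_force'],o['opening'],o['grasp_force'],o['time'])
p=viewer.camera('side');save(p,'s3.png',(230,130,370,240),5)"
```

```text
[0.609 0.047 0.062] [-2.844  2.442 13.728] 0.008333083807775412 41.24809384346008 24.05
```

View pics/s3.png

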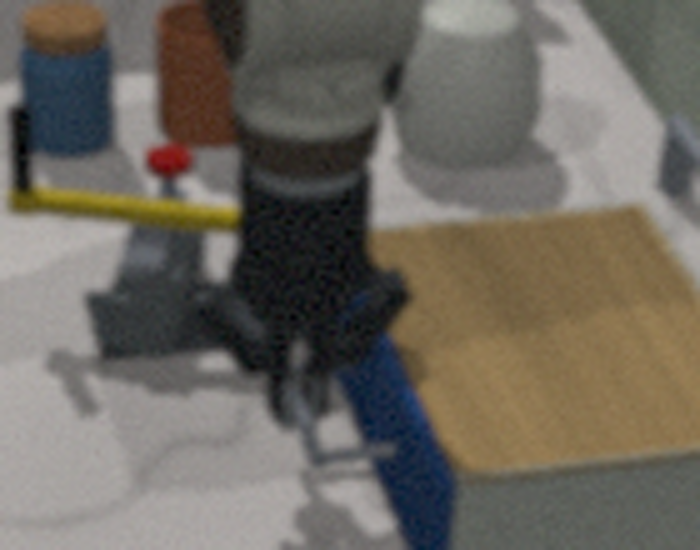

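The grip is on the bar, and its rear knuckle is just touching the panel top (crop 390,300). I'll lift slightly and pull.

>>> move_arm(
  offset=[
    [0,0,-0.3],
    [0,-1,0],
    [0,-1.5,0],
  ],
  twist=[
    [0,0,0],
    [0,0,0],
    [0,0,0],
  ],
  grip=[0,0,0],
)

```text
time: 24.4
ee_pos: [0.5834, 0.0469, 0.0627]
tcp_rot: [-180.0, -0.1, 90.1]
wrist_force: [3.1, 3.7, -2.2]
opening: 0.0081
grasp_force: 40.3
```

>>> move_arm(
  offset=[
    [0,-2,0],
    [0,-2,0],
    [0,-2,0],
    [0,-2,0],
    [0,-2,0],
  ],
  twist=[
    [0,0,0],
    [0,0,0],
    [0,0,0],
    [0,0,0],
    [0,0,0],
  ],
  grip=[0,0,0,0,0],
)

```text
time: 24.9
ee_pos: [0.4823, 0.0452, 0.0626]
tcp_rot: [-180.0, 0.1, 90.0]
wrist_force: [3.2, -5.5, -3.1]
opening: 0.0081
grasp_force: 40.2
```

>>> move_arm(
  offset=[
    [0,-1.5,0],
    [0,-1,0],
    [0,-0.3,0],
    [0,0,0],
  ],
  twist=[
    [0,0,0],
    [0,0,0],
    [0,0,0],
    [0,0,0],
  ],
  grip=[0,0,0,0],
)

```text
time: 25.3
ee_pos: [0.4584, 0.0449, 0.0631]
tcp_rot: [179.6, 0.2, 90.0]
wrist_force: [23.2, -8.0, -18.9]
opening: 0.008
grasp_force: 40.3
```

>>> move_arm(
  offset=[
    [0,0.4,0],
    [0,0,0],
    [0,0,-1],
    [0,0,-4],
    [0,0,-4],
  ],
  twist=[
    [0,0,0],
    [0,0,0],
    [0,0,0],
    [0,0,0],
    [0,0,0],
  ],
  grip=[0.25,0.3,0.3,0.3,0.5],
)

```text
time: 25.8
ee_pos: [0.4586, 0.0457, 0.1547]
tcp_rot: [-179.9, -0.0, 90.0]
wrist_force: [1.7, 0.1, 0.5]
opening: 0.0391
grasp_force: 0.0
```

>>> move_arm(
  offset=[
    [0,0,-4.5],
    [0,0,-3],
    [0,0,0],
  ],
  twist=[
    [0,0,0],
    [0,0,0],
    [0,0,0],
  ],
  grip=[1,1,1],
)

```text
time: 26.1
ee_pos: [0.4606, 0.0458, 0.2338]
tcp_rot: [179.6, -0.1, 90.0]
wrist_force: [-0.0, 0.1, 0.0]
opening: 0.0818
grasp_force: 0.0
```

```bash
python3 - <<'E'
import g
from b import *
for nm in ("top","side"):
    p=viewer.camera(nm)
    for n in ("drawer_handle","drawer_in"): print(n,[(x['position'],round(x['p'],2),atz(p,x['position'],.052 if n=="drawer_handle" else .018)) for x in finder.pinpoint(p,n)[:2]])
    if nm=="top": save(p,"t4.png",(190,150,430,310),3.2)
E
python3 b.py
```

```text
top ((538.767822265625, 236.20462036132812), (16.19244384765625, 158.247314453125), 69.83863067626953) [ 0.9392 -0.3433  0.546   0.2331] 0.08907236753537184
guard_post [([212.8, 247.1], 0.87, array([0.4653, 0.2595, 0.13  ]))]
guard_hinge [([230.3, 199.3], 0.52, array([0.628 , 0.2065, 0.13  ]))]
trigger_pad [([212.2, 220.1], 0.71, array([0.5584, 0.2711, 0.095 ]))]
side ((540.0601196289062, 230.13626098632812), (22.880687713623047, 158.22816467285156), 70.58094024658203) [ 0.9413 -0.3375  0.5419  0.2266] 0.08501635732760868
guard_post [([232.8, 157.3], 0.85, array([0.4689, 0.2507, 0.13  ]))]
guard_hinge [([285.8, 162.6], 0.93, array([0.6289, 0.1918, 0.13  ]))]
trigger_pad [([338.6, 220.4], 0.6, array([ 0.7216, -0.0797,  0.095 ])), ([261.5, 161.7], 0.56, array([0.5638, 0.2704, 0.095 ]))]
drawer_handle []
drawer_in [([279.7, 210.6], 0.81, array([0.6044, 0.0413, 0.018 ]))]
drawer_handle [([239.4, 216.7], 0.82, array([0.4633, 0.0379, 0.052 ]))]
drawer_in [([288.2, 223.7], 0.56, array([0.6059, 0.0255, 0.018 ]))]
top [301. 215.] 761 rect mm [592. -39.] [ 77. 135.] 88.7 zmax 0.024467820687404274
top [358. 216.] 116 rect mm [ 596. -243.] [86. 26.] 75.3 zmax 0.021966886924908502
top [350. 253.] 237 rect mm [ 455. -219.] [115.  32.] 2.2 zmax 0.02653319631498614
top [388. 260.] 308 rect mm [ 429. -349.] [ 52. 122.] 88.1 zmax 0.02860570441710144
top [321. 267.] 127 rect mm [ 407. -115.] [20. 88.] 20.8 zmax 0.021354361438049918
unit ((0.0, 0.0), (0.0, 0.0), 0.0)
side [286. 240.] 910 rect mm [585. -48.] [151.  96.] 1.2 zmax 0.04744769368783789
side [226. 267.] 192 rect mm [ 409. -119.] [21. 90.] 20.6 zmax 0.017555326783586338
side [306. 294.] 204 rect mm [ 594. -247.] [89. 18.] 76.9 zmax 0.01865129953450168
side [248. 291.] 520 rect mm [ 456. -217.] [ 32. 120.] 89.7 zmax 0.02382017669423833
side [248. 338.] 778 rect mm [ 436. -364.] [119.  52.] 15.7 zmax 0.024429315139833402
```

View pics/t4.png

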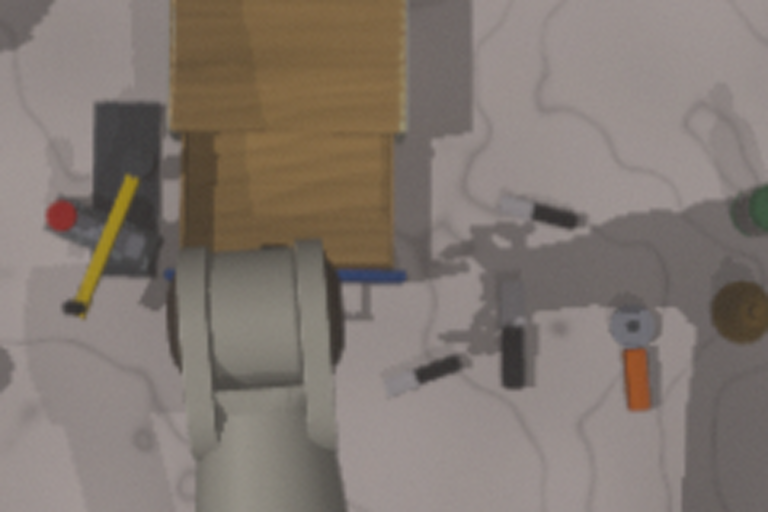

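The drawer is open (blue front at crop y≈275) and the arm is cocked (post at crop 75,308). Gadgets: zester at crop (512,330), pizza wheel at (635,360). I'll measure the handle poses.

```bash
cat > k.py <<'E'
from b import *
def handles(big=95):
    for nm in ("top","side"):
        p=viewer.camera(nm); X=cloud(p); hsv=cv2.cvtColor(p["color"],cv2.COLOR_RGB2HSV)
        m=((X[...,2]>.005)&(X[...,2]<.06)&(p["depth"]>0)&(X[...,0]>.28)&(X[...,0]<.72)&(X[...,1]<.15)&(X[...,1]>-.44)).astype(np.uint8)
        n,L,st,c=cv2.connectedComponentsWithStats(m)
        for i in range(1,n):
            if st[i,4]<100: continue
            M=L==i
            for col,hm in (("black",hsv[...,2]<55),("orange",(hsv[...,0]<18)&(hsv[...,1]>140)&(hsv[...,2]>80))):
                H=M&hm
                if H.sum()<.25*M.sum() or H.sum()<40: continue
                P=X[M][:,:2]; a=X[H&(X[...,2]>.014)][:,:2]; r=cv2.minAreaRect(a.astype(np.float32)*1000)
                o=(np.ptp(P@(lambda v:v/np.linalg.norm(v))(P.mean(0)-a.mean(0))))
                v=P.mean(0)-a.mean(0)
                print(nm,col,"handle",np.round(r[0]),np.round(r[1]),"len",round(o,3),"dir deg",round(np.degrees(np.arctan2(v[1],v[0])),1),"ztop",np.percentile(X[H][:,2],90))
handles()
E
python3 k.py; python3 -c "
from h import *
rel([.431,-.218,.2],180)"
```

```text
top orange handle [ 408. -355.] [66. 22.] len 0.128 dir deg 4.4 ztop 0.028020136274234234
side black handle [ 415. -139.] [12. 46.] len 0.091 dir deg 108.2 ztop 0.017397042033027055
side black handle [ 589. -267.] [47. 12.] len 0.089 dir deg 75.3 ztop 0.018525532767876787
side black handle [ 431. -222.] [66. 25.] len 0.12 dir deg 4.2 ztop 0.02360496702946252
side orange handle [ 408. -362.] [66. 22.] len 0.12 dir deg 8.3 ztop 0.024129391271002953
now [0.46  0.046 0.229] [179.994  -0.022  90.008] off cm [-26.356  -2.863   2.847] twist [ 0.    -0.    -1.571]
```

>>> move_arm(
  offset=[
    [0,0,0],
    [0,0,0],
    [0,0,0],
    [0,0,0],
    [0,0,0],
  ],
  twist=[
    [0,0,-0.143],
    [0,0,-0.143],
    [0,0,-0.143],
    [0,0,-0.143],
    [0,0,-0.143],
  ],
  grip=[1,1,1,1,1],
)

```text
time: 27.5
ee_pos: [0.4596, 0.0455, 0.2286]
tcp_rot: [180.0, -0.0, 131.3]
wrist_force: [1.0, 0.8, 0.0]
opening: 0.0856
grasp_force: 0.0
```

>>> move_arm(
  offset=[
    [0,0,0],
    [0,0,0],
    [0,0,0],
    [0,0,0],
    [0,0,0],
  ],
  twist=[
    [0,0,-0.143],
    [0,0,-0.143],
    [0,0,-0.143],
    [0,0,-0.143],
    [0,0,-0.143],
  ],
  grip=[1,1,1,1,1],
)

```text
time: 28.0
ee_pos: [0.4596, 0.0456, 0.2286]
tcp_rot: [180.0, 0.0, 172.3]
wrist_force: [0.6, -0.4, -0.7]
opening: 0.0854
grasp_force: 0.0
```

>>> move_arm(
  offset=[
    [0,0,0],
    [0.6,-4,0],
    [0.6,-4,0],
    [0.6,-4,0],
    [0.6,-4,0],
  ],
  twist=[
    [0,0,-0.143],
    [0,0,0],
    [0,0,0],
    [0,0,0],
    [0,0,0],
  ],
  grip=[0.7,0.7,0.7,0.7,0.7],
)

```text
time: 28.5
ee_pos: [0.4355, -0.1159, 0.2286]
tcp_rot: [180.0, 0.0, -179.8]
wrist_force: [0.9, -0.6, -0.3]
opening: 0.0595
grasp_force: 0.0
```

>>> move_arm(
  offset=[
    [0.3,-4,0],
    [0.2,-4,0],
    [0,-2.5,0],
    [0,0,3],
    [0,0,3],
  ],
  twist=[
    [0,0,0],
    [0,0,0],
    [0,0,0],
    [0,0,0],
    [0,0,0],
  ],
  grip=[0.7,0.7,0.7,0.7,0.7],
)

```text
time: 29.0
ee_pos: [0.4314, -0.2207, 0.1682]
tcp_rot: [-180.0, 0.1, -180.0]
wrist_force: [0.6, 1.0, -1.0]
opening: 0.0602
grasp_force: 0.0
```

```bash
python3 k.py; python3 -c "
from h import *
rel([.431,-.220,.026],182)"
```

```text
side black handle [ 415. -138.] [12. 43.] len 0.093 dir deg 106.9 ztop 0.017678686313968517
side black handle [ 589. -267.] [45. 12.] len 0.09 dir deg 75.6 ztop 0.017655930537582097
side black handle [ 431. -223.] [62. 19.] len 0.12 dir deg 5.2 ztop 0.02354538794315314
side orange handle [ 408. -362.] [66. 22.] len 0.119 dir deg 8.1 ztop 0.02431436684245003
now [ 0.43  -0.219  0.165] [ 179.823   -0.299 -179.9  ] off cm [-0.216 -0.145 13.884] twist [ 0.003 -0.005 -0.033]
```

Good. Descend in steps, close, lift.

>>> move_arm(
  offset=[
    [0,0,4],
    [0,0,4],
    [0,0,3],
    [0,0,1.5],
    [0,0,1.3],
  ],
  twist=[
    [0,0,-0.02],
    [0,0,0],
    [0,0,0],
    [0,0,0],
    [0,0,0],
  ],
  grip=[0.7,0.7,0.7,0.7,0.7],
)

```text
time: 29.6
ee_pos: [0.4316, -0.2194, 0.0307]
tcp_rot: [180.0, 0.0, -178.7]
wrist_force: [0.1, -0.6, 0.5]
opening: 0.0598
grasp_force: 0.0
```

>>> move_arm(
  offset=[
    [0,0,0.2],
    [0,0,0],
    [0,0,0],
    [0,0,0],
    [0,0,0],
  ],
  twist=[
    [0,0,0],
    [0,0,0],
    [0,0,0],
    [0,0,0],
    [0,0,0],
  ],
  grip=[0.5,0.2,0,0,0],
  force=60,
)

```text
time: 30.1
ee_pos: [0.432, -0.2198, 0.03]
tcp_rot: [-180.0, 0.1, -178.7]
wrist_force: [-0.0, 0.6, 6.3]
opening: 0.0221
grasp_force: 60.0
```

>>> move_arm(
  offset=[
    [0,0,-2],
    [0,0,-4],
    [0,0,-4],
    [0,0,-4],
    [0,0,0],
  ],
  twist=[
    [0,0,0],
    [0,0,0],
    [0,0,0],
    [0,0,0],
    [0,0,0],
  ],
  grip=[0,0,0,0,0],
)

```text
time: 30.6
ee_pos: [0.4331, -0.2205, 0.1745]
tcp_rot: [-179.8, 0.4, -178.7]
wrist_force: [0.1, 0.0, -1.4]
opening: 0.0224
grasp_force: 59.1
```

```bash
python3 -c "
from h import *
rel([.578,-.015,.165],180)"
```

```text
now [ 0.433 -0.22   0.175] [-179.782    0.443 -178.723] off cm [-14.937  20.225   0.991] twist [-0.004  0.008  0.022]
```

>>> move_arm(
  offset=[
    [-2.13,2.89,0],
    [-2.13,2.89,0],
    [-2.13,2.89,0],
    [-2.13,2.89,0],
    [-2.13,2.89,0],
  ],
  twist=[
    [0,0,0.022],
    [0,0,0],
    [0,0,0],
    [0,0,0],
    [0,0,0],
  ],
  grip=[0,0,0,0,0],
)

```text
time: 31.1
ee_pos: [0.5376, -0.0732, 0.168]
tcp_rot: [180.0, -0.0, -180.0]
wrist_force: [-0.1, -1.1, -0.3]
opening: 0.0225
grasp_force: 59.1
```

>>> move_arm(
  offset=[
    [-2.13,2.89,0],
    [-2.13,2.89,0],
    [0,0,0],
  ],
  twist=[
    [0,0,0],
    [0,0,0],
    [0,0,0],
  ],
  grip=[0,0,0],
)

```text
time: 31.4
ee_pos: [0.5811, -0.0136, 0.1672]
tcp_rot: [179.9, -0.0, -179.8]
wrist_force: [-0.2, 0.2, -1.7]
opening: 0.0227
grasp_force: 59.2
```

```bash
python3 -c "
from h import *
rel([.578,-.015,.051],180)
print(bot.get_obs()['opening'])
p=viewer.camera('side'); q=viewer.camera('top')
for c in (p,q): print([(x['position'],x['p'],atz(c,x['position'],.018)) for x in finder.pinpoint(c,'drawer_in')[:1]],[(x['position'],x['p'],atz(c,x['position'],.14)) for x in finder.pinpoint(c,'zester')[:3]])
save(p,'s4.png',(210,130,370,250),5)"
```

```text
now [ 0.581 -0.014  0.167] [ 179.934   -0.035 -179.793] off cm [ 0.302 -0.151 11.625] twist [ 0.001 -0.001  0.004]
0.022704303985369257
[([289.1, 224.7], 0.83, array([0.608, 0.02 , 0.018]))] [([307.1, 298.5], 0.71, array([ 0.558, -0.379,  0.14 ])), ([226.5, 272.0], 0.57, array([ 0.404, -0.275,  0.14 ])), ([292.8, 198.2], 0.56, array([ 0.606, -0.02 ,  0.14 ]))]
[([280.0, 211.9], 0.83, array([0.6  , 0.04 , 0.018]))] [([354.2, 216.8], 0.63, array([ 0.579, -0.211,  0.14 ])), ([321.2, 266.7], 0.46, array([ 0.41 , -0.104,  0.14 ]))]
```

View pics/s4.png

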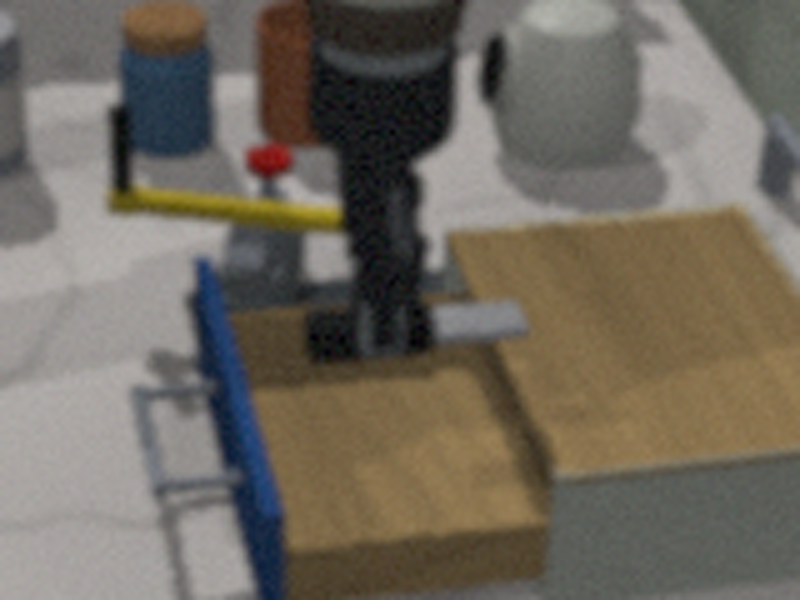

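The zester is held level over the drawer and clear of the guard arm. I'll shift 1 cm forward for clearance, lower and release.

>>> move_arm(
  offset=[
    [1.1,0,0],
    [0,0,3],
    [0,0,3],
    [0,0,2],
    [0,0,1.5],
  ],
  twist=[
    [0,0,0],
    [0,0,0],
    [0,0,0],
    [0,0,0],
    [0,0,0],
  ],
  grip=[0,0,0,0,0],
)

```text
time: 32.2
ee_pos: [0.5672, -0.0171, 0.0722]
tcp_rot: [180.0, -0.1, 180.0]
wrist_force: [-0.1, 0.4, -1.4]
opening: 0.0228
grasp_force: 59.2
```

>>> move_arm(
  offset=[
    [0,0,1],
    [0,0,0.9],
    [0,0,0],
  ],
  twist=[
    [0,0,0],
    [0,0,0],
    [0,0,0],
  ],
  grip=[0,0,0],
)

```text
time: 32.5
ee_pos: [0.5682, -0.0167, 0.0539]
tcp_rot: [180.0, -0.1, -180.0]
wrist_force: [0.0, -0.9, -1.5]
opening: 0.0226
grasp_force: 59.2
```

>>> move_arm(
  offset=[
    [0,0,0.3],
    [0,0,0],
    [0,0,0],
    [0,0,-2],
    [0,0,-3],
  ],
  twist=[
    [0,0,0],
    [0,0,0],
    [0,0,0],
    [0,0,0],
    [0,0,0],
  ],
  grip=[0,0.4,0.5,0.5,0.5],
)

```text
time: 33.0
ee_pos: [0.5677, -0.0166, 0.1009]
tcp_rot: [180.0, -0.2, -180.0]
wrist_force: [0.4, 0.1, 0.6]
opening: 0.043
grasp_force: 0.0
```

>>> move_arm(
  offset=[
    [0,0,-3],
    [0,0,-4],
    [0,0,0],
  ],
  twist=[
    [0,0,0],
    [0,0,0],
    [0,0,0],
  ],
  grip=[0.7,0.7,0.7],
)

```text
time: 33.3
ee_pos: [0.5707, -0.0167, 0.178]
tcp_rot: [180.0, 0.5, -180.0]
wrist_force: [-0.0, 0.5, 0.1]
opening: 0.0596
grasp_force: 0.0
```

```bash
python3 k.py; python3 -c "
from h import *
rel([.409,-.359,.175],185)"
```

```text
top orange handle [ 408. -354.] [65. 23.] len 0.127 dir deg 4.6 ztop 0.028177882615227936
side black handle [ 416. -140.] [12. 44.] len 0.091 dir deg 107.3 ztop 0.01765464771842874
side black handle [ 589. -266.] [48. 12.] len 0.091 dir deg 74.8 ztop 0.01828523715918249
side orange handle [ 409. -363.] [66. 23.] len 0.12 dir deg 8.3 ztop 0.02443392608429832
now [ 0.569 -0.017  0.173] [ 179.983    0.161 -179.977] off cm [ 16.041 -34.226  -0.266] twist [ 0.     0.003 -0.087]
```

>>> move_arm(
  offset=[
    [1.6,-3.42,-0.1],
    [1.6,-3.42,-0.1],
    [1.6,-3.42,0],
    [1.6,-3.42,0],
    [1.6,-3.42,0],
  ],
  twist=[
    [0,0,0],
    [0,0,0],
    [0,0,0],
    [0,0,0],
    [0,0,0],
  ],
  grip=[0.7,0.7,0.7,0.7,0.7],
)

```text
time: 33.9
ee_pos: [0.4874, -0.1887, 0.1721]
tcp_rot: [179.9, -0.1, -180.0]
wrist_force: [-0.2, -0.6, -0.3]
opening: 0.0595
grasp_force: 0.0
```

>>> move_arm(
  offset=[
    [1.6,-3.42,0],
    [1.6,-3.42,0],
    [1.6,-3.42,0],
    [1.6,-3.42,0],
    [1.6,-3.42,0],
  ],
  twist=[
    [0,0,0],
    [0,0,0],
    [0,0,0],
    [0,0,0],
    [0,0,0],
  ],
  grip=[0.7,0.7,0.7,0.7,0.7],
)

```text
time: 34.4
ee_pos: [0.4075, -0.3597, 0.172]
tcp_rot: [179.9, -0.1, -180.0]
wrist_force: [0.5, 0.5, -0.8]
opening: 0.06
grasp_force: 0.0
```

>>> move_arm(
  offset=[
    [0,0,0],
    [0,0,2],
  ],
  twist=[
    [0,0,-0.087],
    [0,0,0],
  ],
  grip=[0.7,0.7],
)

```text
time: 34.6
ee_pos: [0.4084, -0.3603, 0.1539]
tcp_rot: [-179.9, 0.1, -175.0]
wrist_force: [-0.2, 0.7, 0.1]
opening: 0.0597
grasp_force: 0.0
```

```bash
python3 k.py; python3 -c "
from h import *
rel([.4085,-.359,.0285],185)"
```

```text
side black handle [ 589. -266.] [46. 12.] len 0.091 dir deg 75.9 ztop 0.018458187986148088
side orange handle [ 408. -363.] [66. 23.] len 0.119 dir deg 8.4 ztop 0.024431338409568015
now [ 0.407 -0.358  0.15 ] [ 179.762   -0.201 -175.046] off cm [-0.149 -0.151 12.143] twist [ 0.004 -0.004 -0.001]
```

>>> move_arm(
  offset=[
    [-0.1,-0.1,4],
    [0,0,3.5],
    [0,0,2],
    [0,0,1.4],
    [0,0,1.1],
  ],
  twist=[
    [0,0,0],
    [0,0,0],
    [0,0,0],
    [0,0,0],
    [0,0,0],
  ],
  grip=[0.7,0.7,0.7,0.7,0.7],
)

```text
time: 35.2
ee_pos: [0.4098, -0.3593, 0.0326]
tcp_rot: [180.0, -0.0, -175.0]
wrist_force: [-0.7, 0.4, -0.6]
opening: 0.0596
grasp_force: 0.0
```

>>> move_arm(
  offset=[
    [0,0,0],
    [0,0,0],
    [0,0,0],
    [0,0,0],
    [0,0,0],
  ],
  twist=[
    [0,0,0],
    [0,0,0],
    [0,0,0],
    [0,0,0],
    [0,0,0],
  ],
  grip=[0.5,0.2,0,0,0],
  force=60,
)

```text
time: 35.7
ee_pos: [0.4104, -0.3601, 0.0348]
tcp_rot: [-179.9, 0.1, -175.0]
wrist_force: [-0.6, -0.8, 6.9]
opening: 0.0223
grasp_force: 60.1
```

>>> move_arm(
  offset=[
    [0,0,-2],
    [0,0,-4],
    [0,0,-4],
    [0,0,-4],
    [0,0,0],
  ],
  twist=[
    [0,0,0],
    [0,0,0],
    [0,0,0],
    [0,0,0],
    [0,0,0],
  ],
  grip=[0,0,0,0,0],
)

```text
time: 36.2
ee_pos: [0.4113, -0.3611, 0.1797]
tcp_rot: [-179.6, 0.4, -175.0]
wrist_force: [-0.1, -0.1, -0.9]
opening: 0.0221
grasp_force: 59.4
```

```bash
python3 -c "
from h import *
rel([.570,.09,.17],180)"
```

```text
now [ 0.411 -0.361  0.18 ] [-179.648    0.358 -174.999] off cm [-19.732  43.558   0.829] twist [-0.006  0.007  0.087]
```

>>> move_arm(
  offset=[
    [0,0,0],
    [-1.33,3.76,0],
    [-1.33,3.76,0],
    [-1.33,3.76,0],
    [-1.33,3.76,0],
  ],
  twist=[
    [0,0,0.087],
    [0,0,0],
    [0,0,0],
    [0,0,0],
    [0,0,0],
  ],
  grip=[0,0,0,0,0],
)

```text
time: 36.7
ee_pos: [0.4631, -0.2079, 0.1731]
tcp_rot: [180.0, 0.0, 180.0]
wrist_force: [0.4, -1.3, -0.6]
opening: 0.0219
grasp_force: 59.3
```

>>> move_arm(
  offset=[
    [-1.33,3.76,0],
    [-1.33,3.76,0],
    [-1.33,3.76,0],
    [-1.33,3.76,0],
    [-1.33,3.76,0],
  ],
  twist=[
    [0,0,0],
    [0,0,0],
    [0,0,0],
    [0,0,0],
    [0,0,0],
  ],
  grip=[0,0,0,0,0],
)

```text
time: 37.2
ee_pos: [0.5296, -0.0196, 0.1733]
tcp_rot: [180.0, 0.0, -180.0]
wrist_force: [0.4, -0.5, -0.8]
opening: 0.0223
grasp_force: 59.3
```

>>> move_arm(
  offset=[
    [-1.33,3.76,0],
    [-1.33,3.76,0],
    [-1.33,3.76,0],
    [0,0,0],
  ],
  twist=[
    [0,0,0],
    [0,0,0],
    [0,0,0],
    [0,0,0],
  ],
  grip=[0,0,0,0],
)

```text
time: 37.6
ee_pos: [0.5699, 0.0954, 0.1725]
tcp_rot: [179.9, -0.0, -179.8]
wrist_force: [-0.6, -0.6, -2.2]
opening: 0.0224
grasp_force: 59.4
```

```bash
python3 -c "
from h import *
rel([.568,.09,.054],180)
print(bot.get_obs()['opening'])"; python3 k.py
```

```text
now [0.57  0.095 0.173] [ 179.932   -0.027 -179.758] off cm [ 0.19  -0.558 11.854] twist [ 0.001 -0.     0.004]
0.022384879845565767
side black handle [ 415. -139.] [14. 45.] len 0.094 dir deg 108.4 ztop 0.01750776119284525
side black handle [ 589. -268.] [49. 12.] len 0.092 dir deg 74.7 ztop 0.0185332103194095
```

>>> move_arm(
  offset=[
    [0.2,-0.5,3],
    [0,0,3],
    [0,0,3],
    [0,0,1.5],
    [0,0,1],
  ],
  twist=[
    [0,0,0],
    [0,0,0],
    [0,0,0],
    [0,0,0],
    [0,0,0],
  ],
  grip=[0,0,0,0,0],
)

```text
time: 38.2
ee_pos: [0.5666, 0.0857, 0.0576]
tcp_rot: [180.0, -0.1, 180.0]
wrist_force: [-0.2, -0.1, -0.6]
opening: 0.0224
grasp_force: 59.4
```

>>> move_arm(
  offset=[
    [0,0,0.3],
    [0,0,0],
    [0,0,0],
    [0,0,0],
  ],
  twist=[
    [0,0,0],
    [0,0,0],
    [0,0,0],
    [0,0,0],
  ],
  grip=[0,0,0.4,0.5],
)

```text
time: 38.6
ee_pos: [0.5679, 0.0868, 0.0568]
tcp_rot: [180.0, 0.1, -180.0]
wrist_force: [-0.2, 0.7, 0.6]
opening: 0.0429
grasp_force: 0.0
```

>>> move_arm(
  offset=[
    [0,0,-2],
    [0,0,-3],
    [0,0,-4],
    [0,0,-4],
  ],
  twist=[
    [0,0,0],
    [0,0,0],
    [0,0,0],
    [0,0,0],
  ],
  grip=[0.5,0.5,0.5,0.5],
)

```text
time: 39.0
ee_pos: [0.5671, 0.0867, 0.1876]
tcp_rot: [180.0, 0.0, -180.0]
wrist_force: [0.9, 0.1, 0.6]
opening: 0.0425
grasp_force: 0.0
```

>>> move_arm(
  offset=[
    [4,0,0],
    [4,0,0],
    [4,0,0],
    [4,0,0],
    [4,0,0],
  ],
  twist=[
    [0,0,0],
    [0,0,0],
    [0,0,0],
    [0,0,0],
    [0,0,0],
  ],
  grip=[0.5,0.3,0,0,0],
)

```text
time: 39.5
ee_pos: [0.3659, 0.0865, 0.1862]
tcp_rot: [180.0, 0.1, -180.0]
wrist_force: [-0.4, 0.1, 1.0]
opening: -0.0
grasp_force: 0.0
```

```bash
python3 -c "
from h import *
p=viewer.camera('top');save(p,'t5.png',(190,140,430,310),3.2)"; python3 g.py
```

```text
top ((538.2802734375, 236.65798950195312), (16.944683074951172, 157.0386199951172), 69.84764099121094) [ 0.9397 -0.342   0.546   0.2331] 0.08920374146007869
guard_post [([210.6, 248.1], 0.79, array([0.4618, 0.2668, 0.13  ])), ([279.1, 167.7], 0.19, array([0.7401, 0.0447, 0.13  ]))]
guard_hinge [([233.2, 198.0], 0.73, array([0.6327, 0.1968, 0.13  ])), ([295.0, 217.7], 0.23, array([ 0.5714, -0.0134,  0.13  ]))]
trigger_pad [([208.8, 219.7], 0.77, array([0.5594, 0.283 , 0.095 ]))]
side ((541.5899658203125, 230.00465393066406), (19.07949447631836, 155.31175231933594), 71.09527587890625) [ 0.9454 -0.3258  0.5394  0.2273] 0.08511097765386023
guard_post [([230.0, 159.0], 0.77, array([0.4592, 0.2411, 0.13  ]))]
guard_hinge [([288.0, 163.5], 0.73, array([0.6346, 0.1852, 0.13  ]))]
trigger_pad [([259.4, 161.8], 0.56, array([0.5569, 0.2707, 0.095 ])), ([242.6, 156.0], 0.47, array([0.5069, 0.3183, 0.095 ]))]
```

View pics/t5.png

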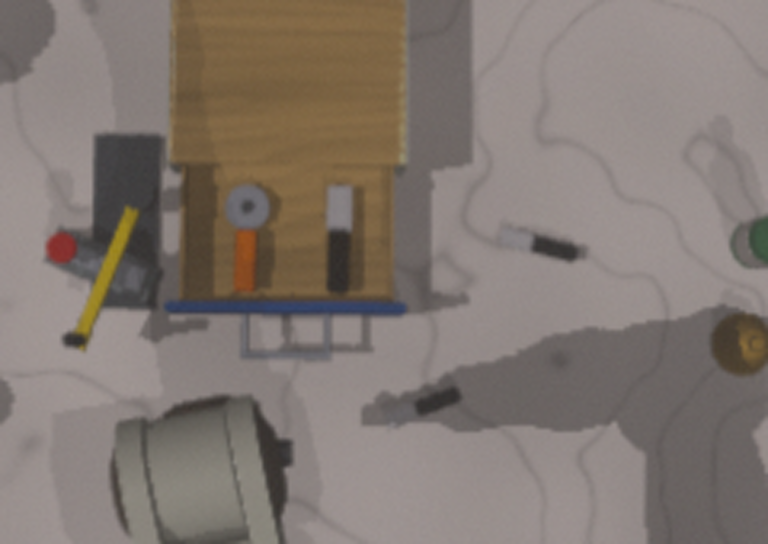

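Both gadgets lie in the drawer (wheel crop 247,235, zester 338,240), and the arm is still cocked. Pushing the drawer shut by the handle bar with closed fingers.

>>> move_arm(
  offset=[
    [-2.7,-2.2,0],
    [-2.7,-2.2,0],
    [0,0,4],
    [0,0,4],
    [0,0,3],
  ],
  twist=[
    [0,0,0],
    [0,0,0],
    [0,0,0],
    [0,0,0],
    [0,0,0],
  ],
  grip=[0,0,0,0,0],
)

```text
time: 40.45
ee_pos: [0.421, 0.0421, 0.0728]
tcp_rot: [180.0, -0.1, 180.0]
wrist_force: [0.9, 0.6, -0.1]
opening: -0.0001
grasp_force: 0.0
```

>>> move_arm(
  offset=[
    [0,0,1.9],
    [-2,0,0],
    [-2,0,0],
    [-2,0,0],
    [-2,0,0],
  ],
  twist=[
    [0,0,0],
    [0,0,0],
    [0,0,0],
    [0,0,0],
    [0,0,0],
  ],
  grip=[0,0,0,0,0],
)

```text
time: 40.95
ee_pos: [0.5015, 0.0426, 0.0552]
tcp_rot: [180.0, -0.2, -180.0]
wrist_force: [-2.6, 2.7, 0.3]
opening: -0.0
grasp_force: 1.4
```

>>> move_arm(
  offset=[
    [-2,0,0],
    [-2,0,0],
    [-2,0,0],
    [-1.5,0,0],
    [-1,0,0],
  ],
  twist=[
    [0,0,0],
    [0,0,0],
    [0,0,0],
    [0,0,0],
    [0,0,0],
  ],
  grip=[0,0,0,0,0],
)

```text
time: 41.45
ee_pos: [0.587, 0.0426, 0.0553]
tcp_rot: [180.0, -0.1, -180.0]
wrist_force: [-2.4, 1.2, -1.0]
opening: -0.0002
grasp_force: 1.0
```

>>> move_arm(
  offset=[
    [-0.5,0,0],
    [-0.4,0,0],
    [-0.3,0,0],
    [0,0,0],
  ],
  twist=[
    [0,0,0],
    [0,0,0],
    [0,0,0],
    [0,0,0],
  ],
  grip=[0,0,0,0],
)

```text
time: 41.85
ee_pos: [0.5935, 0.0425, 0.0555]
tcp_rot: [180.0, -0.6, -180.0]
wrist_force: [-24.2, -0.3, 9.8]
opening: 0.0003
grasp_force: 12.0
```

>>> move_arm(
  offset=[
    [1.5,0,0],
    [0.5,0,-3],
    [0,0,-4],
    [0,0,-4],
    [0,0,-4],
  ],
  twist=[
    [0,0,0],
    [0,0,0],
    [0,0,0],
    [0,0,0],
    [0,0,0],
  ],
  grip=[0,0,0,0,0],
)

```text
time: 42.35
ee_pos: [0.5779, 0.0424, 0.2085]
tcp_rot: [180.0, 0.0, -180.0]
wrist_force: [1.1, 0.7, -1.2]
opening: -0.0001
grasp_force: 0.0
```

>>> move_arm(
  offset=[
    [0,4,0],
    [0,4,0],
    [0,4,0],
    [0,4,0],
    [0,4,0],
  ],
  twist=[
    [0,0,0],
    [0,0,0],
    [0,0,0],
    [0,0,0],
    [0,0,0],
  ],
  grip=[0,0,0,0,0],
)

```text
time: 42.85
ee_pos: [0.578, 0.244, 0.207]
tcp_rot: [180.0, 0.0, -180.0]
wrist_force: [-0.1, 0.9, -0.0]
opening: -0.0001
grasp_force: 0.0
```

```bash
python3 g.py; python3 -c "
from b import *
rel([.568,.2825,.125],180)
p=viewer.camera('side');X=cloud(p);hsv=cv2.cvtColor(p['color'],cv2.COLOR_RGB2HSV)
m=((hsv[...,0]>170)|(hsv[...,0]<6))&(hsv[...,1]>150)&(X[...,2]>.085)&(X[...,2]<.11)&(X[...,0]>.5)&(X[...,0]<.62)&(X[...,1]>.2)&(X[...,1]<.35)
print('red',m.sum(),np.median(X[m],0),X[m].min(0),X[m].max(0))
print([(x['position'],x['p'],atz(p,x['position'],.052)) for x in finder.pinpoint(p,'drawer_handle')[:1]])
q=viewer.camera('top');save(q,'t6.png',(190,130,350,250),5)
"
```

```text
top ((571.7366943359375, 224.68267822265625), (16.66580581665039, 85.76039123535156), 68.4639663696289) [ 0.9431 -0.3326  0.5611  0.2272] 0.08912084130649177
guard_post []
guard_hinge [([232.6, 198.2], 0.62, array([0.6319, 0.1988, 0.13  ])), ([277.7, 166.2], 0.24, array([0.7452, 0.0496, 0.13  ]))]
trigger_pad [([233.3, 196.8], 0.4, array([0.641, 0.201, 0.095]))]
side ((541.5880126953125, 229.45477294921875), (20.869152069091797, 155.19491577148438), 71.55406951904297) [ 0.9346 -0.3556  0.5392  0.2264] 0.08521788648470337
guard_post [([231.8, 159.6], 0.76, array([0.4644, 0.2364, 0.13  ]))]
guard_hinge [([285.3, 163.3], 0.77, array([0.6265, 0.1877, 0.13  ]))]
trigger_pad [([261.7, 160.1], 0.49, array([0.5661, 0.2809, 0.095 ]))]
now [0.5784 0.2415 0.2069] [179.9831   0.0219 179.9403] off cm [1.043  4.101  8.1917] twist [ 0.0003  0.0004 -0.001 ]
red 37 [0.5717 0.2767 0.0925] [0.5594 0.2616 0.0851] [0.5848 0.2935 0.0956]
[([287.2, 212.5], 0.83, array([0.604 , 0.0358, 0.052 ]))]
```

View pics/t6.png

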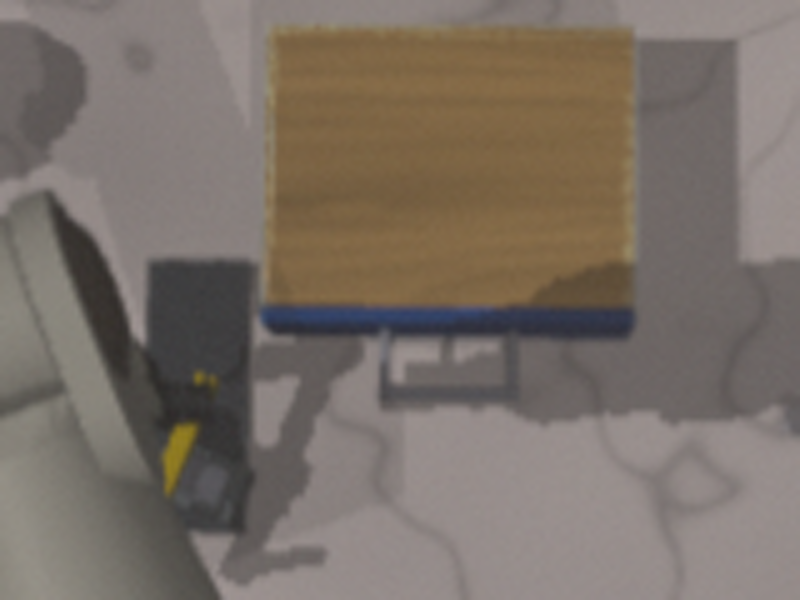

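The drawer front sits flush as at the start. Moving over the trigger pad and pressing.

>>> move_arm(
  offset=[
    [0.5,2,0],
    [0.5,2,0],
    [0,0,3],
    [0,0,3],
    [0,0,2],
  ],
  twist=[
    [0,0,0],
    [0,0,0],
    [0,0,0],
    [0,0,0],
    [0,0,0],
  ],
  grip=[0,0,0,0,0],
)

```text
time: 43.9
ee_pos: [0.5677, 0.282, 0.1246]
tcp_rot: [-180.0, -0.1, 180.0]
wrist_force: [-0.2, -0.6, -0.5]
opening: -0.0
grasp_force: 0.0
```

>>> move_arm(
  offset=[
    [0,0,0.6],
    [0,0,0.4],
    [0,0,0.3],
  ],
  twist=[
    [0,0,0],
    [0,0,0],
    [0,0,0],
  ],
  grip=[0,0,0],
)

```text
time: 44.2
ee_pos: [0.5682, 0.2823, 0.1154]
tcp_rot: [180.0, 0.0, 180.0]
wrist_force: [-4.7, -3.1, 6.2]
opening: 0.0002
grasp_force: 3.3
```

>>> move_arm(
  offset=[
    [0,0,0.5],
    [0,0,0.4],
    [0,0,0.3],
    [0,0,0],
  ],
  twist=[
    [0,0,0],
    [0,0,0],
    [0,0,0],
    [0,0,0],
  ],
  grip=[0,0,0,0],
)

```text
time: 44.6
ee_pos: [0.5686, 0.2826, 0.1049]
tcp_rot: [179.9, 0.2, 180.0]
wrist_force: [-4.6, -2.5, 8.2]
opening: -0.0002
grasp_force: 4.8
```

```bash
python3 g.py | grep -A1 -E "side|top"
```

```text
top ((584.0238037109375, 126.67168426513672), (141.37940979003906, 12.59997844696045), 59.86627960205078) [0.5143 0.8576 0.5833 0.1251] 0.08967132156180127
guard_post [([278.2, 225.5], 0.58, array([0.5438, 0.0422, 0.13  ]))]
--
side ((632.7442016601562, 101.53810119628906), (17.361160278320312, 167.48306274414062), 1.6564271450042725) [ 0.0218 -0.9998  0.6315  0.0948] 0.08668436940756173
guard_post [([297.2, 195.1], 0.89, array([0.6245, 0.0077, 0.13  ]))]
```

The arm snapped back across the drawer. Retreating and checking.

>>> move_arm(
  offset=[
    [0,0,-2],
    [0,0,-4],
    [0,0,-4],
    [0,0,-3],
    [0,0,0],
  ],
  twist=[
    [0,0,0],
    [0,0,0],
    [0,0,0],
    [0,0,0],
    [0,0,0],
  ],
  grip=[0,0,0,0,0],
)

```text
time: 45.5
ee_pos: [0.5697, 0.2831, 0.2386]
tcp_rot: [179.7, 0.5, -180.0]
wrist_force: [0.5, 1.0, 0.4]
opening: -0.0001
grasp_force: 0.0
```

>>> move_arm(
  offset=[
    [4,-3,0],
    [4,-3,0],
    [4,-3,0],
    [4,-3,0],
    [0,0,0],
  ],
  twist=[
    [0,0,0],
    [0,0,0],
    [0,0,0],
    [0,0,0],
    [0,0,0],
  ],
  grip=[0,0,0,0,0],
)

```text
time: 46.0
ee_pos: [0.4044, 0.1599, 0.2331]
tcp_rot: [180.0, 0.1, 179.9]
wrist_force: [1.1, 0.5, 1.3]
opening: 0.0002
grasp_force: 0.0
```

```bash
python3 g.py; python3 -c "
from h import *
p=viewer.camera('top');save(p,'t7.png')"
```

```text
top ((631.316162109375, 110.50667572021484), (13.366631507873535, 149.60829162597656), 0.5204709768295288) [ 0.0068 -1.      0.6303  0.0962] 0.0883655408371273
guard_post [([279.9, 198.8], 0.72, array([0.6339, 0.039 , 0.13  ]))]
guard_hinge [([232.2, 197.9], 0.9, array([0.6329, 0.2002, 0.13  ])), ([209.6, 217.3], 0.55, array([0.5652, 0.2743, 0.13  ]))]
trigger_pad [([210.0, 215.0], 0.58, array([0.5758, 0.2795, 0.095 ]))]
side ((633.3250732421875, 101.16849517822266), (16.20396614074707, 167.1597442626953), 0.7732258439064026) [ 0.0053 -1.      0.6292  0.1113] 0.08696713665987367
guard_post []
guard_hinge [([285.2, 160.9], 0.56, array([0.6292, 0.2026, 0.13  ]))]
trigger_pad [([263.9, 160.3], 0.53, array([0.5731, 0.2784, 0.095 ]))]
```

View pics/t7.png

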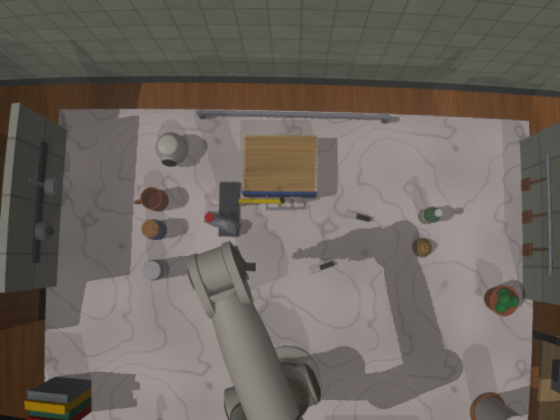

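The drawer is shut, the guard arm lies across its front (262,201), the bystanders are where they were, and no other gadget is on the sill. Handing in.

```bash
python3 -c "
from h import *
print(bot.job_done())"
```

```text
the job is handed in; nothing more can be done
None
```

I handed the job in with the zester and pizza wheel shut in the drawer, the guard arm snapped back across it and the bystanders where they were, but one reading of 129 N on the wrist while lowering onto the handle was over the 120 N limit and may have failed the run.

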